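Take up a trestle brake at its star wheel

TASK

Take the adjusting bar out of its wooden rest and, working only with the bar through the narrow slot in the brake's cover, push the star wheel round tooth by tooth until the brake pad bears on the drum and the wheel will go no further. Feel for the stop and never force it, then stand the bar back in its rest, fully home, and leave the other things alone.

Things in the scene. Friction and masses are not known exactly. Their poses are not given: they have to be found in the camera images.
- slot (a point): Centre of the access slot, at the top face of the brake's steel cover, 94 mm above the bench. The slot is 44 mm long along this frame's x, 11 mm wide along y; cover 4 mm thick, 100 x 64 mm, on a grey housing. The star wheel's teeth pass below it. Pushing these top teeth towards +x of this frame drives the pad to the drum, towards +y.
- axle (a point): Centre of the steel star wheel, 44 mm straight below the slot's centre; same axes, axle along y; does not turn with the wheel. Wheel 72 mm diameter, 12 square teeth 7 mm thick, 11 mm tall, 17 mm apart at mid height (gaps about 10 mm there). Tooth tops pass 8 mm below the cover's top face, the bottoms of the gaps 19 mm. How the teeth stand at the start is not told: feel, or look through the slot.
- shoe (a joint): How far the pad has come out towards the drum, in m: 1.5 mm for each tooth (30 degrees) of the wheel, about 4 mm when it meets the drum (too coarse a reading to set it by: feel for the stop). The wheel starts 1.4 to 2.7 teeth short of that. It turns stiffly (3 to 5 N at a tooth), stays where it is left; no clicks. At the stop the lining gives about 0.1 mm per N at the tooth.
- pad_face (a point): Centre of the face of the brake pad (50 x 46 mm cork lining on a steel plate on a plunger). It moves along y of the slot's frame towards the drum.
- drum_face (a point): The point of the fixed drum's surface (dark steel, 90 mm diameter, lying, beside the housing) that the pad comes to bear on; it lies along +y of the slot's frame from the pad.
- bar_grip (a point): Centre of the black square handle of the adjusting bar, 24 x 24 mm and 56 mm tall; z along the bar, upwards as it stands, x and y square to the handle's sides. Below the handle is a plain steel blade 5 x 5 mm, 60 mm long. The bar is 118 mm long, about 160 g. As it stands in its rest this point is 92 mm above the bench.
- bar_tip (a point): The lower end of the bar's blade, on its centre line, 88 mm below bar_grip. As it stands in its rest it is 4 mm above the bench.
- rest_hole0 (a point): Centre of the mouth of the hole in the bar's rest, a fixed wooden block 60 x 60 x 64 mm tall; the hole is 8 mm square, flared at the mouth, and goes right through, so that the handle's underside rests on the block when the bar is fully home. Axes along the hole's sides; any quarter turn of the bar fits.
- brake: The whole brake: red base plate 130 x 230 mm, housing, star wheel, pad and drum (up to 103 mm high). Origin on the bench straight below the slot's centre; axes as the slot's. Fixed. More than 25 N between the bar and any part of it, in any direction, does damage.
- bar: The adjusting bar, origin at the tip of the blade, z up along the bar towards the handle.
- switch: Bystander: a black and grey rotary switch body, 48 mm diameter, 68 mm tall, standing beyond the work.
- handle: Bystander: a red rotary switch handle, 46 mm wide, 27 mm tall.
- driver: Bystander: a screwdriver lying on the bench, 180 mm long.
Mind the look-alikes: they are no part of the job. Leave any orange look-alike of the bar alone. Leave any green or red look-alike of the part that bears rest_hole0 alone.

How it is judged (in metres and radians):
On the way, in this order (a step that is already met when the one before it is completed fails the run):
1. the bar's blade is in the slot, down between the wheel's teeth (z of bar_tip in the frame of slot between -0.03 and -0.01 m and horizontal distance between bar_tip and slot below 0.025 m), for 0.1 s.
2. the bar, in the slot, has brought the pad to bear on the drum (value of joint shoe above 0.0039 m and z of bar_tip in the frame of slot below -0.008 m and horizontal distance between bar_tip and slot below 0.03 m), for 0.05 s.
At the end, for the whole second after the job is handed in: The brake pad bears on the drum (within 0.4 mm of the place where the wheel stops, about a quarter of a tooth), and the bar stands at rest in its hole, upright within 6 degrees and home to within 4 mm (value of joint shoe above 0.0039 m and horizontal distance between bar_grip and rest_hole0 below 0.008 m and z of bar_tip in the frame of rest_hole0 below -0.056 m and angle between bar's own z axis and vertical below 0.1 rad and linear speed of bar below 0.02 m/s); the robot touches nothing.
It fails at once if the bar presses on the brake with more than 25 N (contact force between bar and brake above 25 N).
It fails at once if the gripper's fingers or the arm push on the brake (contact force between any of the fingers, the arm and brake above 5 N).
It fails at once if a bystander is moved more than 20 mm (distance of any of switch, handle, driver from where it was at the start of the episode above 0.02 m).
It also fails if it takes over 72 s, if anything falls off the work surface, if the arm or the gripper's body presses on something with over 40 N, if the wrist force passes 120 N, or if a joint passes its speed limit or range.

ROBOT

A 6-joint arm with a two-finger parallel gripper is mounted at the origin on the work surface. World frame = base frame: x ahead of the robot, y to its left, z up, the work surface at z = 0. Lengths are in mm, angles in rad, forces in N, time in s.
With the tool pointing down it reaches from about 350 to 875 mm from the base axis. Payload 4.2 kg.
Tool frame: the origin (TCP) lies on the front face of the gripper's body, between the roots of the fingers; the fingertips stand 70 mm ahead of it and the grasp point (between the pads) lies 51 mm ahead of it (bot.tcp_to_tips is the distance from the TCP to the fingertips, in mm); z points along the fingers, x is the direction in which the jaws open and shut, and the axes are right-handed (so a half turn about z gives the same grasp; the last joint's range is limited). The gripper opens to 87 mm and grips with 3 to 60 N. Pads are 19 mm wide; open, the fingers measure 117 mm over their backs; the gripper's body (75 mm by 190 mm) begins 51 mm behind the grasp point.
Start: joints at [1.37, 0.385, 0.008, 0, -1.194, -0.259], TCP at [277.322, 560.082, 292.25] pointing down, gripper open.
Joint ranges: [-3.14, 3.14], [-1.21, 2.06], [-1.07, 1.41], [-3.16, 2.05], [-2.99, -0.16], [-3.1, 3.1]. Speed limits (rad/s): [2.79, 2.79, 3.14, 3.14, 3.14, 3.14].

INTERFACE

Orientations are given as a unit quaternion [w, x, y, z].
In Python, from cell import sense, viewer, bot, finder gives the robot as it stands. The module is installed in compiled form; this text tells all that it offers.
- The arm moves only by the tool drive_tool, never from a script. Its argument "targets" is a list of rows, each a list of 3 entries, a list of its own where there are three numbers: the shift along the tool's x, y, z normalised to -1 to 1, where 1 is 150 mm, then the turn, a rotation vector about the tool's x, y, z normalised to -1 to 1, where 1 is 90 degrees, then the gripper command: -1 is fully open, 1 is shut, values between are in proportion. A call has 1 to 20 rows; each row shifts and turns the pose as measured when the row begins, along the tool's axes as they then stand; what a row does not reach is not made up. A row lasts 1/10 s, in which the tool goes at most 50 mm and 8.59 degrees, less where a joint would pass 70% of its speed; a pose out of reach is approached as far as the arm can. A call with a number of a shift or a turn outside -1 to 1 is refused whole. A call with a gripper value outside its range is refused whole. The fingers move at their own pace and stop on an object; "squeeze" is the grip in N (left out, the last holds). Time passes only in rows, so rows that do not move let the fingers close. It gives the time, the measured TCP pose, the force and the opening at its end, in the units of the state.
- sense(): the state, without advancing time (a new reading comes with each control period).
- viewer.get_image(name): name is "side" or "top"; returns (picture, depth): 480x640x3 uint8, blue, green, red; 480x640 float32, mm along the optical axis (not along the pixel's ray), 0 where there is no reading.
- viewer.camera_info(name): a dict with "fx", "fy", "cx", "cy" (pixels), "cam_to_world" (4x4, takes a point from camera to world coordinates). Camera axes: x right, y down, z forward; pixel columns grow to the right and rows downward; lengths in mm; the calibration is good to about 2 mm. A picture is of the moment at which its call begins. camera_info takes no time and is no camera call.
- bot.sign_off(): hands the job in, once; it reports no verdict.
Trained networks look in the newest picture that a camera, given by its name, has taken for a name from the list of things; names that differ only in an ending like _2 or _b are one class to them, and where a whole thing is asked for, a point or a joint stands for the part that bears it (a point fixed in the world has none). Each returns a list of dicts, best first, with "conf" (0 to 1); they miss things now and then, are a little off and sometimes report something else, mostly with a low value. They report only what shows in the picture. A call takes as long as a camera call. They do not tell look-alikes from the thing itself.
- finder.look_for(target, camera): "extent" ([left, top, right, bottom] in pixels, round what is visible of it).
- finder.cut_out(target, camera): "region" (480x640 bool, what is visible of it) and "extent" ([left, top, right, bottom] in pixels, round what is visible of it).
- finder.pinpoint(target, camera): "xy" ([column, row] in pixels: a listed point, or the origin of a listed thing).
The state is a dict: "time": time; "joint_positions": joint angles; "qd": joint speeds; "effort": joint torques, N m; "position": TCP position; "tcp_rot": TCP orientation; "contact_force": force on the tool from outside, world axes, zero at the start; "moment": the same for the moment, N m; "width": opening from 0.0 (shut) to 1.0 (fully open).
Only numpy, scipy, OpenCV 4.12 (cv2) and the standard library are available. Lean on these libraries where they do the work, as an engineer would, in place of code of your own. Each camera call takes 0.05 s, during which the arm holds its last target.

## Working session

There is one attempt and no reset: what is moved stays moved. The work goes in short steps, Python scripts to look and compute and a tool call to move; the robot and the scene stay as the last step left them, time stands still between calls to the robot, and variables do not carry over. Pictures are saved under pics/ and viewed, and the job is handed in when it is done.

Besides the shell and the picture viewer there is one more tool, called in YAML: its name, and indented under it one key for each argument. drive_tool: Moves the arm, as the interface text tells. Its arguments: {"type":"object","properties":{"targets":{"type":"array"},"squeeze":{"type":"number"}},"required":["targets"]}

```bash
mkdir -p pics; ls
cat > h.py <<'E'
import numpy as np, cv2
from cell import sense, viewer, bot, finder
def info(c):
    i=viewer.camera_info(c); return i, np.array(i["cam_to_world"])
def px2w(c,u,v,d):
    i,T=info(c); p=np.array([(u-i["cx"])/i["fx"]*d,(v-i["cy"])/i["fy"]*d,d,1]); return (T@p)[:3]
def ray_z(c,u,v,z):
    i,T=info(c); r=T[:3,:3]@np.array([(u-i["cx"])/i["fx"],(v-i["cy"])/i["fy"],1]); o=T[:3,3]
    return o+r*(z-o[2])/r[2]
def w2px(c,p):
    i,T=info(c); q=np.linalg.inv(T)@np.append(p,1); return [i["fx"]*q[0]/q[2]+i["cx"], i["fy"]*q[1]/q[2]+i["cy"]]
E
python3 - <<'E'
from h import *
for c in ("top","side"):
    im,d=viewer.get_image(c); cv2.imwrite(f"pics/{c}0.png",im); np.save(f"pics/{c}0.npy",d)
    i,T=info(c); print(c,i["fx"],T.round(3).tolist())
    for t in ("slot","axle","pad_face","drum_face","bar_grip","bar_tip","rest_hole0","brake","bar"):
        print(t,[(np.round(r["xy"],1).tolist(),round(r["conf"],2)) for r in finder.pinpoint(t,c)][:4])
print(sense())
E
```

```text
pics
top 481.74647334387026 [[-0.028, -0.989, 0.147, 502.933], [-0.999, 0.032, 0.024, -11.5], [-0.028, -0.146, -0.989, 880.709], [0.0, 0.0, 0.0, 1.0]]
slot [([437.7, 284.9], 0.87), ([258.1, 177.1], 0.2), ([334.9, 175.0], 0.18)]
axle [([435.7, 288.1], 0.7)]
pad_face [([396.9, 298.9], 0.9)]
drum_face [([398.7, 301.7], 0.56)]
bar_grip [([191.9, 377.2], 0.78), ([205.5, 312.1], 0.68)]
bar_tip [([206.1, 368.0], 0.69), ([205.1, 309.7], 0.36), ([261.3, 180.5], 0.29)]
rest_hole0 [([281.1, 256.8], 0.92), ([214.8, 312.7], 0.87), ([189.1, 240.8], 0.86)]
brake [([429.3, 290.5], 0.77)]
bar [([221.0, 311.3], 0.84), ([206.1, 368.0], 0.81)]
side 465.14969353691407 [[0.839, -0.296, 0.457, 254.443], [-0.544, -0.465, 0.698, -523.899], [0.006, -0.835, -0.551, 497.748], [0.0, 0.0, 0.0, 1.0]]
slot [([368.1, 321.5], 0.74)]
axle [([369.3, 343.7], 0.87), ([326.4, 316.5], 0.66)]
pad_face [([330.9, 322.7], 0.7)]
drum_face [([327.8, 320.9], 0.87), ([228.1, 208.6], 0.57)]
bar_grip [([170.6, 215.1], 0.66), ([225.2, 206.2], 0.57)]
bar_tip [([177.5, 256.0], 0.87)]
rest_hole0 [([229.7, 221.5], 0.89), ([274.3, 194.2], 0.84), ([300.7, 235.3], 0.84), ([356.3, 229.0], 0.49)]
brake [([364.0, 370.7], 0.7)]
bar [([176.6, 257.8], 0.66)]
{'time': 1.0, 'joint_positions': array([ 1.36959301e+00,  3.84693347e-01,  7.90402798e-03,  1.98131691e-06,
       -1.19401990e+00, -2.58590386e-01]), 'qd': array([ 1.40567309e-03,  4.44360180e-05,  1.54049818e-03, -5.76999820e-05,
       -5.76695006e-04, -1.34020014e-03]), 'effort': array([-2.02427927e-04, -3.90478206e+01,  1.87625009e+01,  4.22423109e+00,
        1.55216712e-02, -1.64111293e-05]), 'position': array([277.32540638, 560.0763703 , 292.25597028]), 'tcp_rot': array([-3.75404437e-06, -5.27369610e-01,  8.49635978e-01, -5.31767877e-06]), 'contact_force': array([-0.60788505,  0.41623983,  0.5869353 ]), 'moment': array([-0.02775118, -0.00746238, -0.04505635]), 'width': 1.0003522005635768}
```

View pics/top0.png

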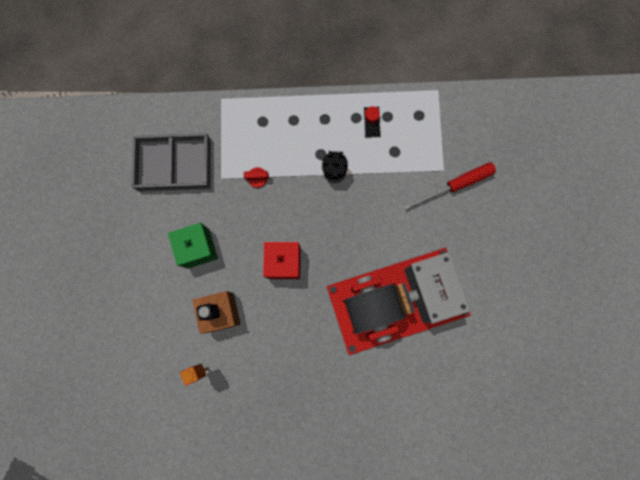

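View pics/side0.png

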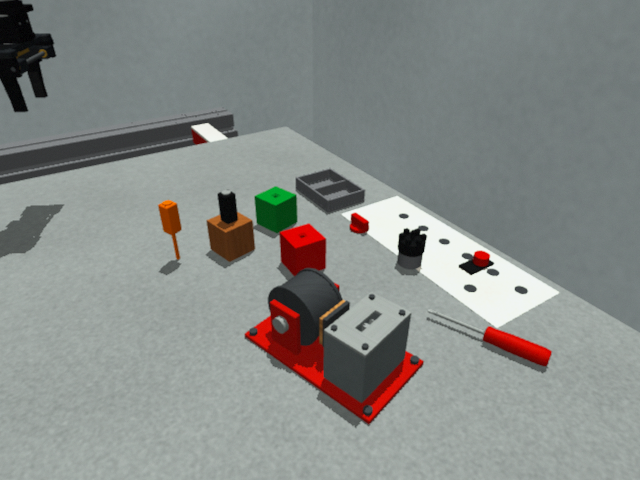

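Run:
```python
from h import *
a=cv2.imread("pics/top0.png"); b=cv2.imread("pics/side0.png")
o=np.hstack([cv2.resize(a[285:345,180:250],(390,340),interpolation=cv2.INTER_CUBIC),cv2.resize(a[245:330,400:475],(390,340),interpolation=cv2.INTER_CUBIC)])
cv2.imwrite("pics/c1.png",o)
cv2.imwrite("pics/c2.png",cv2.resize(a[245:330,330:475],(800,469),interpolation=cv2.INTER_CUBIC))
cv2.imwrite("pics/c3.png",cv2.resize(b[290:360,315:415],(800,560),interpolation=cv2.INTER_CUBIC))
for r in finder.cut_out("bar_grip","top"): print(r["extent"],r["conf"])
d=np.load("pics/top0.npy")
print("rest top",ray_z("top",214.8,312.7,64),"grip z=120",ray_z("top",206,311,120), "slot",ray_z("top",437.7,284.9,94), "side slot", ray_z("side",368.1,321.5,94),"side rest",ray_z("side",229.7,221.5,64),"grip side",ray_z("side",227,193,120))
np.set_printoptions(linewidth=200)
print(d[270:300:2,424:456:2].round(0).astype(int))
```

```text
[196.8, 303.1, 215.8, 321.0] 0.84
[179.4, 364.9, 207.4, 387.4] 0.68
rest top [516.62767926 187.02246402  64.        ] grip z=120 [518.74268509 187.3728438  120.        ] slot [ 550.41080542 -183.58492878   94.        ] side slot [ 544.27255825 -188.9435198    94.        ] side rest [515.85641633 185.31185067  64.        ] grip side [518.51094789 188.96718629 120.        ]
[[786 787 785 785 784 782 784 786 784 784 783 784 787 784 786 785]
 [785 784 783 786 784 788 785 783 785 784 785 782 784 781 782 786]
 [783 785 782 783 783   0 865 789 782 783 783 783 784 782 782 782]
 [784 784 786 784 785 808 793 795   0 785 783 782 781 784 783 780]
 [781 784 783 783 782 796 792 795 783 785 783 782 784 781 781 781]
 [781 784 783 783 783 791 793 797 868 783 785 784 782 777 782 783]
 [783 781 786 781 782 783 802 801 866 781 784 781 782 781 780 780]
 [781 782 781 782 782 780 802 799 800 783 782 779 780 781 779 782]
 [783 782 779 780 781 783 801 796 788 789 781 781 779 780 781 778]
 [781 782 782 782 779 779 781 788 788 790 778 782 779 778 779 779]
 [782 780 781 780 779 780 780 789 789 797 781 780 778 778 778 779]
 [779 780 781 777 779 782 780 800 802 802 862 778 778 778 779 777]
 [779 781 780 776 779 779 777 778 798 798 796 777 778 778 779 780]
 [778 779 777 776 777 781 776 775 793 790 791 780 778 778 776 776]
 [780 779 779 778 777 778 777 779 790 789 792 866 777 779 777 778]]
```

View pics/c1.png

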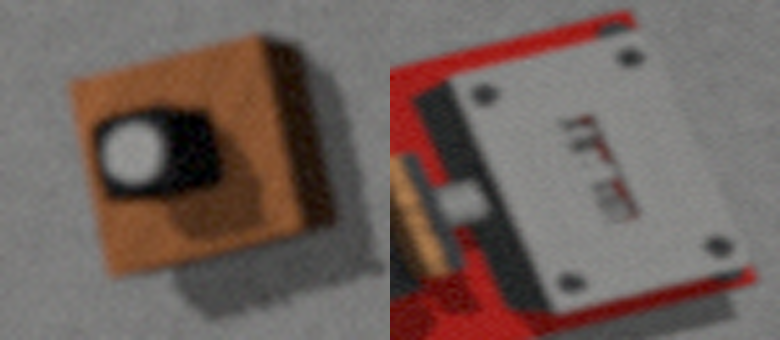

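View pics/c3.png

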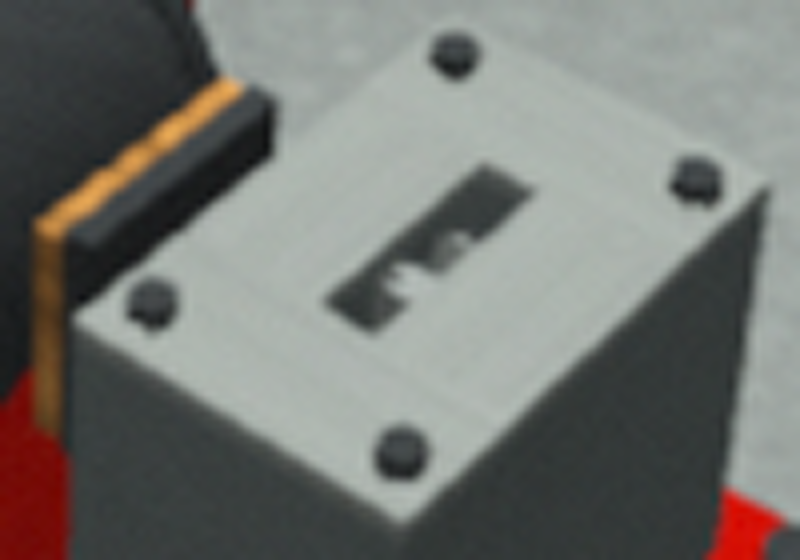

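```bash
cat > fit.py <<'E'
from h import *
def planefit(c,im,d,zt,box,tol=6,colf=None,wh=None):
    """box: u0,v0,u1,v1; returns minAreaRect in world of pixels near height zt"""
    i,T=info(c); u0,v0,u1,v1=box
    vv,uu=np.mgrid[v0:v1,u0:u1]; dd=d[v0:v1,u0:u1]
    P=np.stack([(uu-i["cx"])/i["fx"]*dd,(vv-i["cy"])/i["fy"]*dd,dd,np.ones_like(dd)],-1)@T.T
    m=(abs(P[...,2]-zt)<tol)&(dd>0)
    if colf is not None: m&=colf(im[v0:v1,u0:u1].astype(int))
    m=m.astype(np.uint8); m=cv2.morphologyEx(m,cv2.MORPH_CLOSE,np.ones((3,3)))
    n,l,s,_=cv2.connectedComponentsWithStats(m); k=1+np.argmax(s[1:,4]); m=(l==k).astype(np.uint8)
    cs,_=cv2.findContours(m,cv2.RETR_EXTERNAL,cv2.CHAIN_APPROX_NONE)
    ct=max(cs,key=cv2.contourArea)[:,0]
    W=np.array([ray_z(c,u+u0,v+v0,zt)[:2] for u,v in ct],np.float32)
    return cv2.minAreaRect(W), np.median(P[...,2][m>0])
E
python3 - <<'E'
from fit import *
gray=lambda x:(x.min(-1)>85)
for c,bx in (("top",dict(cov=(395,240,480,330),rest=(185,285,245,340),han=(190,298,222,325))),("side",dict(cov=(310,285,425,370),rest=(200,200,260,265),han=(210,180,245,225)))):
    im=cv2.imread(f"pics/{c}0.png"); d=np.load(f"pics/{c}0.npy")
    print(c,"cover",planefit(c,im,d,94,bx["cov"],colf=gray))
    brown=lambda x:(x[...,2]>x[...,0]+30)
    print(c,"rest",planefit(c,im,d,64,bx["rest"],colf=None))
    print(c,"handle",planefit(c,im,d,120,bx["han"],tol=8))
E
```

```text
top cover (((546.636474609375, -186.4267578125), (99.88037109375, 63.981510162353516), 16.04766273498535), np.float64(93.955834461162))
top rest (((517.9085083007812, 190.73004150390625), (59.85220718383789, 61.486419677734375), 12.313674926757812), np.float64(64.14727797090632))
top handle (((517.6503295898438, 189.823974609375), (24.08081817626953, 25.03843879699707), 12.305808067321777), np.float64(120.53719031321504))
side cover (((545.9032592773438, -188.5018768310547), (102.52458953857422, 66.37416076660156), 15.894303321838379), np.float64(94.5848009206938))
side rest (((515.998779296875, 186.19041442871094), (67.65648651123047, 70.3289794921875), 11.706421852111816), np.float64(64.8900452498998))
side handle (((514.7376098632812, 183.17893981933594), (29.38962745666504, 38.19287109375), 6.451807498931885), np.float64(119.63303647396756))
```

```bash
cat > plan.py <<'E'
from h import *
from scipy.spatial.transform import Rotation as R
import sys
def pose():
    s=sense(); w,x,y,z=s["tcp_rot"]; return s,np.array(s["position"]),R.from_quat([x,y,z,w])
def down(yaw): # tool x at yaw deg, z down
    a=np.radians(yaw); return R.from_matrix(np.array([[np.cos(a),np.sin(a),0],[np.sin(a),-np.cos(a),0],[0,0,-1]]).T if False else np.column_stack([[np.cos(a),np.sin(a),0],[np.sin(a),-np.cos(a),0],[0,0,-1]]))
def plan(p,yaw,n):
    s,p0,r=pose(); q=down(yaw); dv=(r.inv()*q).as_rotvec()
    if np.linalg.norm(dv)>np.pi/2: q=down(yaw+180); dv=(r.inv()*q).as_rotvec()
    dp=(np.array(p)-p0)/n
    print("err mm",(np.array(p)-p0).round(2),"rot deg",np.degrees(dv).round(2))
    for k in range(n):
        rk=r*R.from_rotvec(dv*k/n); print((rk.inv().apply(dp)/150).round(4).tolist(),(dv/n/(np.pi/2)).round(4).tolist())
def st():
    s,p,r=pose(); x=r.as_matrix(); print("t",round(s["time"],2),"p",p.round(2),"xaxis yaw",round(np.degrees(np.arctan2(x[1,0],x[0,0])),2),"tilt",np.degrees(np.arccos(-x[2,2])).round(2),"F",s["contact_force"].round(2),"M",s["moment"].round(3),"w",round(s["width"],4))
if __name__=="__main__":
    a=list(map(float,sys.argv[1:])); st(); plan(a[:3],a[3],int(a[4]))
E
python3 plan.py 517.7 190.2 230 12.2 10
```

```text
t 1.05 p [277.34 560.08 292.25] xaxis yaw -116.35 tilt 0.0 F [-0.22 -0.51 -0.06] M [ 0.017  0.023 -0.045] w 1.0037
err mm [ 240.36 -369.88  -62.25] rot deg [ 0.    0.   51.45]
[0.1499, -0.253, 0.0415] [0.0, 0.0, 0.0572]
[0.1266, -0.2655, 0.0415] [0.0, 0.0, 0.0572]
[0.1022, -0.2757, 0.0415] [0.0, 0.0, 0.0572]
[0.0771, -0.2838, 0.0415] [0.0, 0.0, 0.0572]
[0.0513, -0.2896, 0.0415] [0.0, 0.0, 0.0572]
[0.0252, -0.293, 0.0415] [0.0, 0.0, 0.0572]
[-0.0012, -0.2941, 0.0415] [0.0, 0.0, 0.0572]
[-0.0276, -0.2928, 0.0415] [0.0, 0.0, 0.0572]
[-0.0537, -0.2891, 0.0415] [0.0, 0.0, 0.0572]
[-0.0794, -0.2831, 0.0415] [0.0, 0.0, 0.0572]
```

drive_tool:
  targets:
    - [[0.15,-0.253,0.04],[0,0,0.057],-1]
    - [[0.127,-0.266,0.04],[0,0,0.057],-1]
    - [[0.102,-0.276,0.04],[0,0,0.057],-1]
    - [[0.077,-0.284,0.04],[0,0,0.057],-1]
    - [[0.051,-0.29,0.04],[0,0,0.057],-1]
    - [[0.025,-0.293,0.04],[0,0,0.057],-1]
    - [[0,-0.294,0.04],[0,0,0.057],-1]
    - [[-0.028,-0.293,0.04],[0,0,0.057],-1]
    - [[-0.054,-0.289,0.04],[0,0,0.057],-1]
    - [[-0.079,-0.283,0.04],[0,0,0.057],-1]
  squeeze: 60

```text
time: 2.05
position: [520.1, 180.2, 231.5]
tcp_rot: [0.003, -0.096, 0.995, 0.003]
contact_force: [1.1, 0.1, 0.9]
width: 0.998
```

```bash
python3 plan.py 517.7 190.2 200 12.2 2
```

```text
t 2.05 p [520.1  180.17 231.45] xaxis yaw -169.02 tilt 0.51 F [1.06 0.11 0.93] M [ 0.129 -0.125 -0.029] w 0.9976
err mm [ -2.4   10.03 -31.45] rot deg [ 0.31  0.4  -1.22]
[0.0022, 0.0338, 0.105] [0.0017, 0.0022, -0.0068]
[0.0015, 0.0341, 0.1049] [0.0017, 0.0022, -0.0068]
```

drive_tool:
  targets:
    - [[0.002,0.034,0.105],[0.002,0.002,-0.007],-1]
    - [[0.002,0.034,0.105],[0.002,0.002,-0.007],-1]
    - [[0,0,0],[0,0,0],-1]

```text
time: 2.35
position: [520.6, 183.8, 198.7]
tcp_rot: [0.0, -0.1, 0.995, -0.001]
contact_force: [0.9, 0.1, -0.5]
width: 0.998
```

```bash
python3 plan.py 517.7 190.2 143 12.2 4;python3 - <<'E'
from h import *
for c in ("top","side"):
    im,d=viewer.get_image(c); 
    cv2.imwrite(f"pics/{c}1.png",im if c=="top" else cv2.resize(im[100:280,120:360],(800,600)))
E
```

```text
t 2.35 p [520.59 183.81 198.74] xaxis yaw -168.47 tilt 0.1 F [ 0.91  0.06 -0.52] M [ 0.004  0.021 -0.017] w 0.9978
err mm [ -2.89   6.39 -55.74] rot deg [-0.1   0.03 -0.67]
[0.0026, 0.0116, 0.0929] [-0.0003, 0.0001, -0.0019]
[0.0026, 0.0115, 0.0929] [-0.0003, 0.0001, -0.0019]
[0.0025, 0.0115, 0.0929] [-0.0003, 0.0001, -0.0019]
[0.0025, 0.0115, 0.0929] [-0.0003, 0.0001, -0.0019]
```

View pics/side1.png

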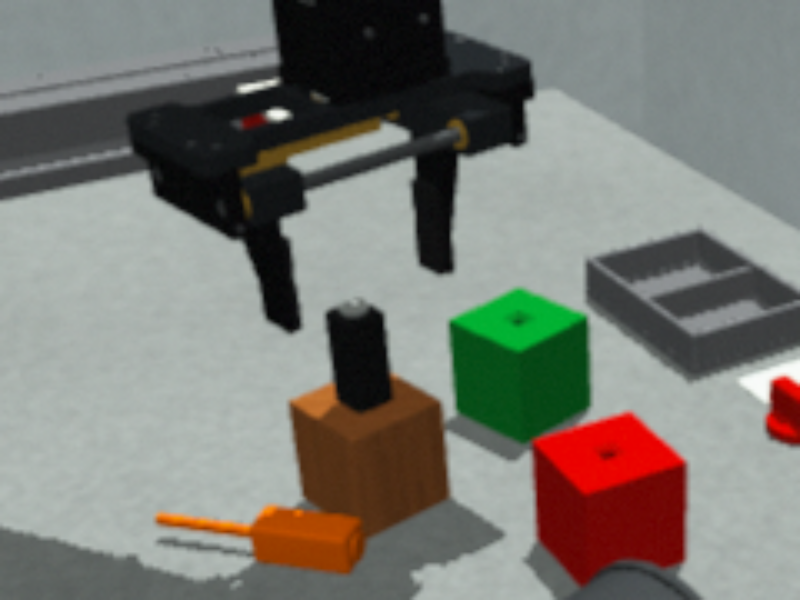

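drive_tool:
  targets:
    - [[0.007,0.05,0.05],[0,0,-0.008],-1]
    - [[0.005,0.02,0.05],[0,0,0],-1]
    - [[0,0,0],[0,0,0],-1]
    - [[0,0,0],[0,0,0],-1]

```text
time: 2.85
position: [517.7, 197.3, 187.3]
tcp_rot: [0.005, -0.109, 0.994, 0.001]
contact_force: [0.2, 0.2, 0.8]
width: 1.001
```

```bash
python3 plan.py 517.7 190.2 143 12.2 3
```

```text
t 2.85 p [517.66 197.3  187.25] xaxis yaw -167.45 tilt 0.53 F [0.17 0.23 0.78] M [ 0.071 -0.042  0.012] w 1.001
err mm [ 4.000e-02 -7.100e+00 -4.425e+01] rot deg [0.06 0.53 0.35]
[0.0043, -0.0155, 0.0983] [0.0002, 0.002, 0.0013]
[0.0039, -0.0155, 0.0983] [0.0002, 0.002, 0.0013]
[0.0036, -0.0155, 0.0983] [0.0002, 0.002, 0.0013]
```

drive_tool:
  targets:
    - [[0.007,-0.047,0.05],[0,0.006,0.004],-1]

```text
time: 2.95
position: [518.6, 191.1, 180.7]
tcp_rot: [0.001, -0.107, 0.994, 0.001]
contact_force: [-0.0, 0.3, 0.1]
width: 1.0
```

```bash
python3 plan.py 517.7 190.2 143 12.2 3
```

```text
t 2.95 p [518.64 191.1  180.66] xaxis yaw -167.71 tilt 0.17 F [-0.04  0.34  0.06] M [ 0.029 -0.028  0.051] w 0.9997
err mm [ -0.94  -0.9  -37.66] rot deg [0.11 0.13 0.09]
[0.0026, -0.0017, 0.0837] [0.0004, 0.0005, 0.0003]
[0.0026, -0.0016, 0.0837] [0.0004, 0.0005, 0.0003]
[0.0025, -0.0016, 0.0837] [0.0004, 0.0005, 0.0003]
```

drive_tool:
  targets:
    - [[0,0,0],[0,0,0],-1]

```text
time: 3.05
position: [518.1, 190.2, 179.5]
tcp_rot: [-0.0, -0.106, 0.994, 0.001]
contact_force: [-1.1, 0.1, -0.5]
width: 0.998
```

```bash
python3 plan.py 517.7 190.2 143 12.2 3
```

```text
t 3.05 p [518.05 190.17 179.54] xaxis yaw -167.78 tilt 0.08 F [-1.07  0.12 -0.54] M [ 0.024 -0.018 -0.011] w 0.9984
err mm [-3.500e-01  3.000e-02 -3.654e+01] rot deg [ 0.07 -0.03  0.02]
[0.0007, 0.0001, 0.0812] [0.0003, -0.0001, 0.0001]
[0.0007, 0.0002, 0.0812] [0.0003, -0.0001, 0.0001]
[0.0007, 0.0002, 0.0812] [0.0003, -0.0001, 0.0001]
```

drive_tool:
  targets:
    - [[0.001,0,0.08],[0,0,0],-1]
    - [[0,0,0.08],[0,0,0],-1]
    - [[0,0,0.08],[0,0,0],-1]
    - [[0,0,0],[0,0,0],-1]

```text
time: 3.45
position: [517.8, 189.2, 140.0]
tcp_rot: [-0.001, -0.106, 0.994, 0.0]
contact_force: [-0.7, 0.2, 0.6]
width: 0.993
```

```bash
python3 plan.py 517.7 190.2 143 12.2 1
```

```text
t 3.45 p [517.78 189.23 139.96] xaxis yaw -167.88 tilt 0.1 F [-0.75  0.16  0.56] M [ 0.022 -0.014 -0.005] w 0.9932
err mm [-0.08  0.97  3.04] rot deg [ 0.06 -0.08 -0.08]
[-0.0008, 0.0064, -0.0202] [0.0007, -0.0009, -0.0008]
```

drive_tool:
  targets:
    - [[0,0.004,-0.013],[0,0,0],1]
    - [[0,0,0],[0,0,0],1]
    - [[0,0,0],[0,0,0],1]
    - [[0,0,0],[0,0,0],1]
    - [[0,0,0],[0,0,0],1]
    - [[0,0,0],[0,0,0],1]
    - [[0,0,0],[0,0,0],1]
    - [[0,0,0],[0,0,0],1]
  squeeze: 60

```text
time: 4.25
position: [518.4, 190.3, 143.1]
tcp_rot: [0.0, -0.106, 0.994, 0.001]
contact_force: [-0.1, -0.9, 0.3]
width: 0.357
```

```bash
python3 plan.py 517.7 190.2 143 12.2 1
```

```text
t 4.25 p [518.42 190.28 143.13] xaxis yaw -167.85 tilt 0.11 F [-0.13 -0.93  0.33] M [ 0.005 -0.046  0.033] w 0.3571
err mm [-0.72 -0.08 -0.13] rot deg [ 0.1   0.06 -0.05]
[0.0048, 0.0005, 0.0008] [0.0011, 0.0007, -0.0005]
```

drive_tool:
  targets:
    - [[0,0,0],[0,0,0],1]
    - [[0,0,0],[0,0,0],1]
    - [[0,0,0],[0,0,0],1]
    - [[0,0,0],[0,0,0],1]

```text
time: 4.65
position: [518.2, 190.2, 143.1]
tcp_rot: [0.0, -0.106, 0.994, 0.001]
contact_force: [0.5, -1.1, 0.7]
width: 0.271
```

```bash
python3 plan.py 517.7 190.2 143 12.2 1
```

```text
t 4.65 p [518.22 190.22 143.15] xaxis yaw -167.85 tilt 0.1 F [ 0.51 -1.08  0.7 ] M [ 0.034  0.019 -0.004] w 0.2711
err mm [-0.52 -0.02 -0.15] rot deg [ 0.09  0.03 -0.05]
[0.0034, 0.0006, 0.001] [0.001, 0.0004, -0.0006]
```

drive_tool:
  targets:
    - [[0,0,0],[0,0,0],1]
    - [[0,0,-0.05],[0,0,0],1]
    - [[0,0,-0.1],[0,0,0],1]
    - [[0,0,-0.15],[0,0,0],1]
    - [[0,0,-0.15],[0,0,0],1]
    - [[0,0,-0.15],[0,0,0],1]
    - [[0,0,-0.15],[0,0,0],1]
    - [[0,0,0],[0,0,0],1]

```text
time: 5.45
position: [517.8, 189.7, 259.2]
tcp_rot: [-0.001, -0.105, 0.994, 0.001]
contact_force: [0.4, 0.2, -1.2]
width: 0.272
```

```bash
python3 plan.py 546.6 -186.4 270 16 9
python3 - <<'E'
from h import *
im,d=viewer.get_image("side"); cv2.imwrite("pics/side2.png",cv2.resize(im[100:280,120:360],(800,600)))
E
```

```text
t 5.45 p [517.83 189.66 259.19] xaxis yaw -167.9 tilt 0.13 F [ 0.37  0.19 -1.19] M [ 0.078 -0.12  -0.032] w 0.2719
err mm [  28.77 -376.06   10.81] rot deg [ 0.07 -0.11 -3.9 ]
[0.0375, -0.2768, -0.0083] [0.0001, -0.0001, -0.0048]
[0.0396, -0.2765, -0.0082] [0.0001, -0.0001, -0.0048]
[0.0417, -0.2762, -0.0082] [0.0001, -0.0001, -0.0048]
[0.0438, -0.2759, -0.0082] [0.0001, -0.0001, -0.0048]
[0.0459, -0.2756, -0.0082] [0.0001, -0.0001, -0.0048]
[0.048, -0.2752, -0.0081] [0.0001, -0.0001, -0.0048]
[0.0501, -0.2749, -0.0081] [0.0001, -0.0001, -0.0048]
[0.0521, -0.2745, -0.0081] [0.0001, -0.0001, -0.0048]
[0.0542, -0.2741, -0.008] [0.0001, -0.0001, -0.0048]
```

View pics/side2.png

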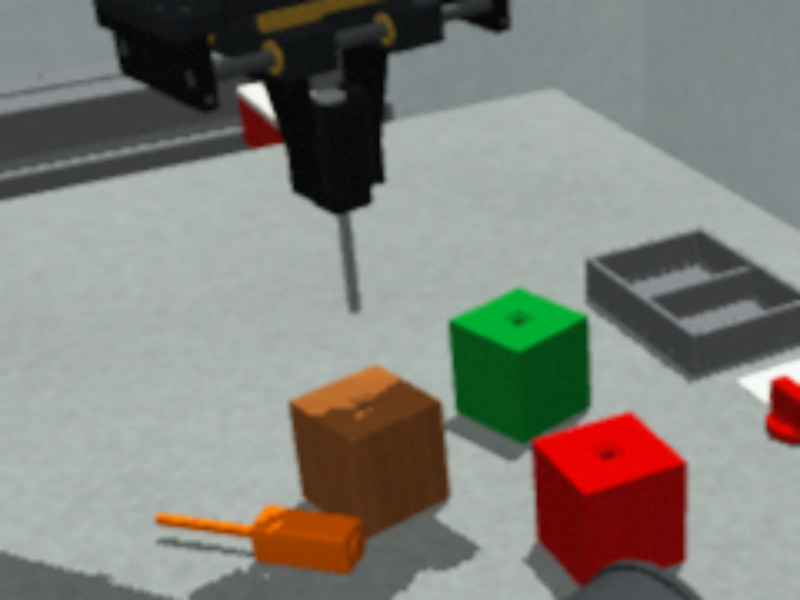

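```bash
cat > prof.py <<'E'
from h import *
def prof(c,d,C=(546.6,-186.4),a=16.0):
    i,T=info(c); vv,uu=np.mgrid[0:480,0:640]
    P=np.stack([(uu-i["cx"])/i["fx"]*d,(vv-i["cy"])/i["fy"]*d,d,np.ones_like(d)],-1)@T.T
    a=np.radians(a); dx=P[...,0]-C[0]; dy=P[...,1]-C[1]
    X=dx*np.cos(a)+dy*np.sin(a); Y=-dx*np.sin(a)+dy*np.cos(a)
    m=(abs(Y)<8)&(abs(X)<26)&(d>0)
    L=sorted(zip(X[m].round(1),Y[m].round(1),(P[...,2][m]-94).round(1)))
    for x,y,z in L:
        if z<-4: print(x,y,z)
if __name__=="__main__":
    prof("top",np.load("pics/top0.npy"))
E
python3 prof.py | awk '{printf "%s | ",$0}'
python3 - <<'E'
from h import *
a=cv2.imread("pics/top0.png"); cv2.imwrite("pics/c4.png",cv2.resize(a[265:305,415:465],(800,640)[:2] if 0 else (750,600),interpolation=cv2.INTER_CUBIC))
E
```

```text
-22.6 -1.0 -28.5 | -22.5 -6.1 -27.6 | -21.6 -1.6 -14.9 | -21.5 -6.5 -13.6 | -21.1 -5.4 -15.4 | -21.1 -0.0 -14.7 | -20.6 1.5 -14.8 | -20.5 -3.7 -14.7 | -20.0 -2.0 -14.3 | -19.5 -5.8 -14.9 | -19.5 -0.3 -13.3 | -19.0 -4.3 -15.2 | -19.0 1.4 -12.7 | -18.5 -2.4 -13.3 | -18.0 -6.4 -14.7 | -17.9 -0.3 -11.2 | -17.4 -4.0 -11.4 | -17.4 1.0 -12.0 | -16.9 -2.9 -13.3 | -16.9 2.6 -12.0 | -16.4 -0.8 -10.8 | -16.3 -6.2 -11.8 | -15.9 -5.0 -13.2 | -15.9 0.6 -11.5 | -15.5 1.6 -13.9 | -15.4 -3.2 -12.2 | -14.9 -1.7 -12.4 | -14.4 -6.0 -15.1 | -14.4 -0.7 -14.8 | -14.0 -5.1 -18.0 | -13.9 0.9 -14.6 | -13.4 -3.0 -15.8 | -12.9 -7.1 -17.4 | -12.9 -1.7 -16.6 | -12.5 -0.4 -17.9 | -12.4 -6.0 -19.6 | -12.0 0.9 -19.3 | -11.9 -4.4 -19.5 | -11.4 -2.3 -16.8 | -11.0 -1.4 -20.0 | -10.8 -6.0 -16.9 | -10.5 -5.8 -22.9 | -10.5 -0.2 -21.6 | -9.9 -3.4 -19.3 | -9.4 -1.9 -19.7 | -8.9 -6.3 -22.8 | -8.9 -0.6 -20.9 | -8.3 -3.8 -18.8 | -8.0 -6.0 -5.5 | -7.9 -3.3 -23.6 | -7.3 -6.4 -20.9 | -7.3 -0.4 -17.7 | -6.9 0.4 -20.8 | -6.8 -4.5 -19.5 | -6.2 -2.5 -17.2 | -5.8 -1.3 -18.8 | -5.7 -6.3 -18.0 | -5.3 0.2 -19.4 | -5.2 -4.7 -17.8 | -4.6 -
[... 876 characters left out ...]
.8 -3.1 -16.2 | 11.3 -1.4 -15.6 | 11.4 -6.5 -14.8 | 11.8 0.7 -13.1 | 11.9 -4.9 -15.0 | 12.3 2.8 -11.0 | 12.4 -2.7 -11.9 | 12.9 -7.0 -14.8 | 12.9 -0.9 -11.0 | 13.3 0.9 -9.7 | 13.4 -4.7 -11.6 | 13.8 2.6 -9.3 | 13.9 -2.8 -10.1 | 14.4 -6.3 -9.5 | 14.4 -1.4 -10.6 | 14.9 0.1 -11.0 | 15.0 -5.6 -12.9 | 15.4 -3.3 -10.0 | 15.4 1.9 -9.9 | 15.9 -1.7 -9.7 | 16.0 -6.1 -6.0 | 16.5 -5.6 -10.5 | 16.5 -0.9 -13.0 | 17.0 -4.2 -11.2 | 17.0 0.5 -13.6 | 17.5 -2.8 -12.1 | 17.5 2.5 -11.6 | 18.0 -1.2 -11.9 | 18.1 -6.6 -12.5 | 18.6 -5.1 -13.0 | 18.6 -0.2 -14.3 | 19.0 -2.8 -9.8 | 19.0 1.7 -12.7 | 19.6 -2.3 -14.2 | 20.3 -3.1 -24.6 | 20.8 -1.5 -24.8 | 21.1 -6.0 -5.2 | 21.4 -6.1 -28.4 | 21.9 -3.8 -25.2 | 22.4 -2.3 -25.7 |
```

View pics/c4.png

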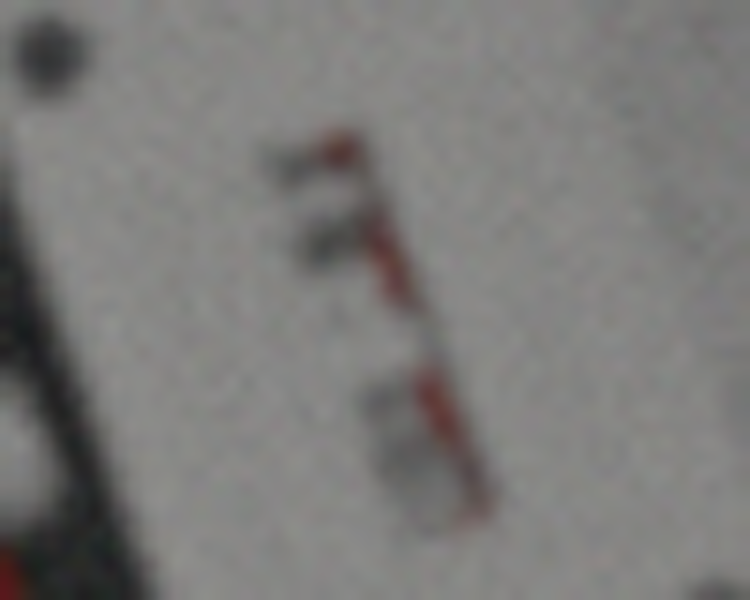

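drive_tool:
  targets:
    - [[0.019,-0.14,-0.008],[0,0,-0.005],1]
    - [[0.04,-0.277,-0.008],[0,0,-0.005],1]
    - [[0.042,-0.276,-0.008],[0,0,-0.005],1]
    - [[0.044,-0.276,-0.008],[0,0,-0.005],1]
    - [[0.046,-0.276,-0.008],[0,0,-0.005],1]
    - [[0.048,-0.275,-0.008],[0,0,-0.005],1]
    - [[0.05,-0.275,-0.008],[0,0,-0.005],1]
    - [[0.052,-0.275,-0.008],[0,0,-0.005],1]
    - [[0.054,-0.274,-0.008],[0,0,-0.005],1]
    - [[0.027,-0.11,-0.008],[0,0,-0.005],1]
    - [[0,0,0],[0,0,0],1]
    - [[0,0,0],[0,0,0],1]

```text
time: 6.7
position: [536.7, -196.5, 247.3]
tcp_rot: [-0.021, -0.145, 0.989, 0.004]
contact_force: [0.3, 0.5, -3.1]
width: 0.271
```

```bash
python3 plan.py 546.6 -186.4 270 16 1
```

```text
t 6.7 p [ 536.68 -196.51  247.3 ] xaxis yaw -163.33 tilt 2.48 F [ 0.32  0.48 -3.06] M [ 0.108 -0.175 -0.029] w 0.2711
err mm [ 9.92 10.11 22.7 ] rot deg [ 0.82 -2.35  0.65]
[-0.0765, 0.0478, -0.1539] [0.0091, -0.0261, 0.0073]
```

```bash
python3 plan.py 537.5 -189 245 16 1
```

```text
t 6.7 p [ 536.68 -196.51  247.3 ] xaxis yaw -163.33 tilt 2.48 F [ 0.32  0.48 -3.06] M [ 0.108 -0.175 -0.029] w 0.2711
err mm [ 0.82  7.51 -2.3 ] rot deg [ 0.82 -2.35  0.65]
[-0.0202, 0.0461, 0.0152] [0.0091, -0.0261, 0.0073]
```

drive_tool:
  targets:
    - [[-0.012,0.05,0.01],[0.009,-0.026,0.007],1]
    - [[0,0,0],[0,0,0],1]

```text
time: 6.9
position: [535.2, -187.1, 243.4]
tcp_rot: [-0.002, -0.14, 0.99, 0.001]
contact_force: [-0.5, 0.3, -2.3]
width: 0.267
```

```bash
python3 plan.py 537.5 -189 245 16 1
```

```text
t 6.9 p [ 535.23 -187.08  243.36] xaxis yaw -163.96 tilt 0.23 F [-0.45  0.3  -2.27] M [ 0.033 -0.021 -0.043] w 0.2668
err mm [ 2.27 -1.92  1.64] rot deg [ 0.14 -0.18  0.04]
[-0.011, -0.0164, -0.011] [0.0015, -0.002, 0.0005]
```

drive_tool:
  targets:
    - [[-0.01,-0.016,-0.008],[0.0015,-0.002,0],1]
    - [[0,0,0],[0,0,0],1]

```text
time: 7.1
position: [537.4, -187.5, 244.2]
tcp_rot: [-0.001, -0.141, 0.99, 0.0]
contact_force: [0.2, 1.1, -1.3]
width: 0.274
```

```bash
python3 plan.py 537.5 -189 245 16 1
python3 - <<'E'
from h import *
from plan import *
s,p,r=pose(); tip=p+r.apply([0,0,139.1]); print("tip pred",tip, w2px("top",tip),w2px("side",tip))
for c,b in (("top",(395,240,475,330)),("side",(310,230,430,360))):
    im,d=viewer.get_image(c); np.save(f"pics/{c}3.npy",d); cv2.imwrite(f"pics/{c}3f.png",im)
    cv2.imwrite(f"pics/{c}3.png",cv2.resize(im[b[1]:b[3],b[0]:b[2]],None,fx=6 if c=="top" else 4.5,fy=6 if c=="top" else 4.5,interpolation=cv2.INTER_CUBIC))
    print([(np.round(q["xy"],1),round(q["conf"],2)) for q in finder.pinpoint("bar_tip",c)][:3])
E
```

```text
t 7.1 p [ 537.43 -187.52  244.25] xaxis yaw -163.77 tilt 0.11 F [ 0.22  1.13 -1.34] M [ 0.042 -0.057  0.022] w 0.2742
err mm [ 0.07 -1.48  0.75] rot deg [ 0.03 -0.11  0.23]
[0.0023, -0.0096, -0.005] [0.0004, -0.0012, 0.0026]
tip pred [ 537.16244784 -187.52114656  105.14583004] [np.float64(442.22912222517806), np.float64(292.67413415159746)] [np.float64(363.4199883796806), np.float64(316.29183781956107)]
[]
[(array([165.9, 257.2]), 0.97), (array([360. , 318.4]), 0.79)]
```

View pics/side3.png

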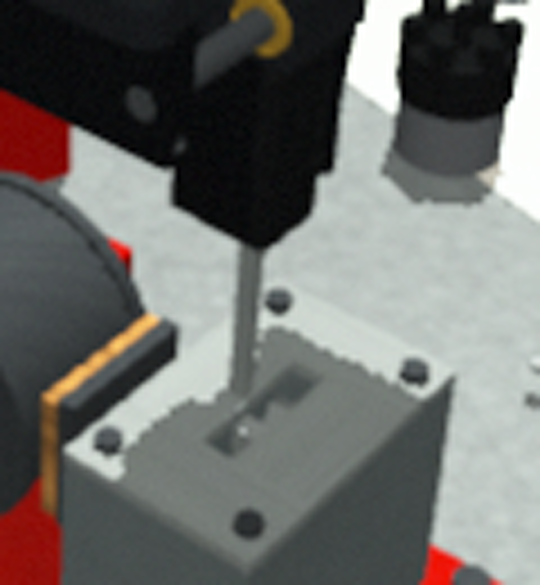

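View pics/top3.png

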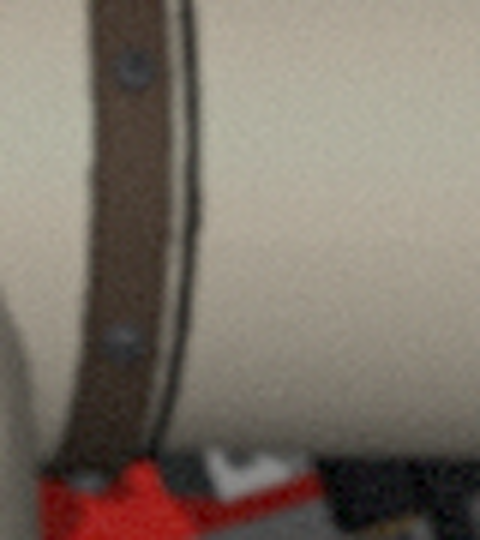

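Run:
```python
from fit import *
print("slot side",ray_z("side",368.9,320.5,94), ray_z("side",368.9,319.5,94))
c=w2px("side",[546.6,-186.4,94]); print(c)
a=np.radians(16)
for sx in(-22,22):
  for sy in(-5.5,5.5):
    print(sx,sy,[round(x,1) for x in (np.array(w2px("side",[546.6+sx*np.cos(a)-sy*np.sin(a),-186.4+sx*np.sin(a)+sy*np.cos(a),94]))-[310,230])*4.5])
# blade corners predicted
for sx in(-2.5,2.5):
  for sy in(-2.5,2.5):
    print("b",sx,sy,[round(x,1) for x in (np.array(w2px("side",[537.2+sx*np.cos(a)-sy*np.sin(a),-187.5+sx*np.sin(a)+sy*np.cos(a),105.1]))-[310,230])*4.5])
im=cv2.imread("pics/side3f.png"); cv2.imwrite("pics/c5.png",cv2.resize(im[295:340,345:395],(800,720)[:2] if 0 else (660,594),interpolation=cv2.INTER_CUBIC))
```

```text
slot side [ 546.2641231  -188.02256953   94.        ] [ 547.40787485 -186.54772535   94.        ]
[np.float64(368.3250597932147), np.float64(319.6668801962261)]
-22 -5.5 [np.float64(231.1), np.float64(453.6)]
-22 5.5 [np.float64(199.4), np.float64(435.2)]
22 -5.5 [np.float64(323.3), np.float64(373.0)]
22 5.5 [np.float64(292.1), np.float64(356.2)]
b -2.5 -2.5 [np.float64(242.3), np.float64(397.0)]
b -2.5 2.5 [np.float64(227.8), np.float64(388.9)]
b 2.5 -2.5 [np.float64(253.1), np.float64(387.8)]
b 2.5 2.5 [np.float64(238.6), np.float64(379.8)]
```

View pics/c5.png

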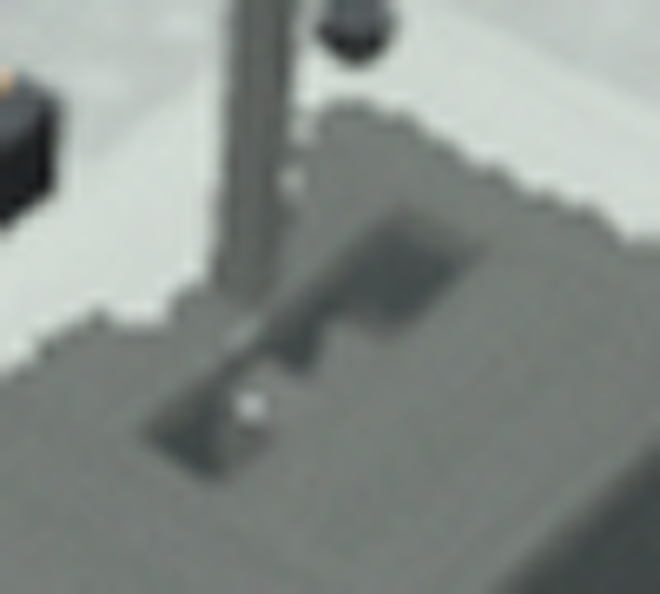

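drive_tool:
  targets:
    - [[0.002,-0.009,0.03],[0,-0.001,0.003],1]
    - [[0,0,0.02],[0,0,0],1]
    - [[0,0,0],[0,0,0],1]

```text
time: 7.6
position: [537.4, -189.5, 236.0]
tcp_rot: [-0.0, -0.138, 0.99, 0.0]
contact_force: [-0.3, 0.1, -2.2]
width: 0.269
```

```bash
python3 plan.py 537.5 -189 233 16 1
```

```text
t 7.6 p [ 537.38 -189.48  235.99] xaxis yaw -164.14 tilt 0.05 F [-0.3   0.14 -2.16] M [0.011 0.029 0.006] w 0.2694
err mm [ 0.12  0.48 -2.99] rot deg [ 0.05 -0.01 -0.14]
[-0.0016, 0.0028, 0.0199] [0.0006, -0.0001, -0.0015]
```

drive_tool:
  targets:
    - [[-0.0016,0.003,0.015],[0,0,-0.0015],1]
    - [[0,0,0.012],[0,0,0],1]
    - [[0,0,0],[0,0,0],1]

```text
time: 7.9
position: [537.4, -189.1, 231.3]
tcp_rot: [-0.0, -0.139, 0.99, 0.0]
contact_force: [0.4, -0.1, -2.6]
width: 0.27
```

```bash
python3 plan.py 537.5 -189 226 16 1
```

```text
t 7.9 p [ 537.36 -189.11  231.31] xaxis yaw -164.01 tilt 0.07 F [ 0.38 -0.07 -2.6 ] M [ 0.124 -0.053 -0.018] w 0.2698
err mm [ 0.14  0.11 -5.31] rot deg [ 0.06 -0.04 -0.01]
[-0.0011, 0.0004, 0.0354] [0.0007, -0.0004, -0.0001]
```

drive_tool:
  targets:
    - [[-0.001,0,0.015],[0,0,0],1]
    - [[0,0,0.015],[0,0,0],1]
    - [[0,0,0],[0,0,0],1]

```text
time: 8.2
position: [537.6, -189.1, 226.5]
tcp_rot: [-0.0, -0.139, 0.99, 0.0]
contact_force: [-0.6, 0.4, -1.4]
width: 0.268
```

```bash
python3 plan.py 537.5 -189 217.5 16 1
```

```text
t 8.2 p [ 537.56 -189.08  226.51] xaxis yaw -164.01 tilt 0.06 F [-0.58  0.45 -1.43] M [0.018 0.009 0.056] w 0.268
err mm [-0.06  0.08 -9.01] rot deg [ 0.05 -0.03 -0.01]
[0.0002, 0.0006, 0.0601] [0.0006, -0.0003, -0.0001]
```

Tip is 6.6 mm below the cover's top, no contact. Going on into the gap.

drive_tool:
  targets:
    - [[0,0,0.014],[0,0,0],1]
    - [[0,0,0.014],[0,0,0],1]
    - [[0,0,0.014],[0,0,0],1]

```text
time: 8.5
position: [537.8, -189.1, 220.1]
tcp_rot: [0.0, -0.139, 0.99, 0.0]
contact_force: [0.4, 0.5, -0.9]
width: 0.272
```

```bash
python3 plan.py 537.5 -189 217.5 16 1
```

```text
t 8.5 p [ 537.76 -189.1   220.06] xaxis yaw -164.0 tilt 0.03 F [ 0.36  0.5  -0.85] M [ 0.029 -0.089 -0.005] w 0.2718
err mm [-0.26  0.1  -2.56] rot deg [ 0.03  0.01 -0.  ]
[0.0015, 0.0011, 0.0171] [0.0004, 0.0001, -0.0]
```

drive_tool:
  targets:
    - [[0,0,0.014],[0,0,0],1]
    - [[0,0,0],[0,0,0],1]

```text
time: 8.7
position: [537.5, -189.0, 217.3]
tcp_rot: [-0.0, -0.139, 0.99, 0.0]
contact_force: [-0.3, -0.0, -2.2]
width: 0.268
```

```bash
python3 plan.py 537.5 -189 217.5 16 1
```

```text
t 8.7 p [ 537.54 -189.03  217.29] xaxis yaw -164.0 tilt 0.07 F [-0.3  -0.04 -2.17] M [0.031 0.021 0.005] w 0.2676
err mm [-0.04  0.03  0.21] rot deg [ 0.06 -0.04 -0.  ]
[0.0002, 0.0003, -0.0014] [0.0006, -0.0004, -0.0]
```

drive_tool:
  targets:
    - [[-0.013,0,0],[0,0,0],1]
    - [[-0.013,0,0],[0,0,0],1]
    - [[-0.013,0,0],[0,0,0],1]

```text
time: 9.0
position: [540.9, -188.1, 217.2]
tcp_rot: [-0.004, -0.139, 0.99, 0.0]
contact_force: [-3.2, -1.3, 0.4]
width: 0.28
```

```bash
cat >> plan.py <<'E'
def slotst():
    s,p,r=pose(); t=p+r.apply([0,0,139.1]); a=np.radians(16); C=np.array([546.6,-186.4]); d=t[:2]-C; f=s["contact_force"]
    print("t",round(s["time"],2),"slot x,y,z",round(d[0]*np.cos(a)+d[1]*np.sin(a),2),round(-d[0]*np.sin(a)+d[1]*np.cos(a),2),round(t[2]-94,2),"Fx,Fy,Fz",round(f[0]*np.cos(a)+f[1]*np.sin(a),2),round(-f[0]*np.sin(a)+f[1]*np.cos(a),2),round(f[2],2),"rotdeg",np.degrees((r.inv()*down(-164)).as_rotvec()).round(2),"M",s["moment"].round(2),"w",round(s["width"],3))
E
cat > ss.py <<'E'
from plan import *
slotst()
E
python3 ss.py
```

```text
t 9.0 slot x,y,z -7.11 0.24 -15.89 Fx,Fy,Fz -3.42 -0.32 0.38 rotdeg [ 0.12 -0.48 -0.01] M [-0.42  1.22  0.02] w 0.28
```

drive_tool:
  targets:
    - [[-0.014,0,0],[0,-0.003,0],1]
    - [[-0.014,0,0],[0,-0.003,0],1]
    - [[-0.014,0,0],[0,-0.003,0],1]

```text
time: 9.3
position: [545.3, -186.8, 217.1]
tcp_rot: [0.0, -0.139, 0.99, 0.002]
contact_force: [-4.1, -1.6, -0.2]
width: 0.27
```

```bash
python3 ss.py
```

```text
t 9.3 slot x,y,z -1.24 0.37 -16.03 Fx,Fy,Fz -4.33 -0.4 -0.17 rotdeg [ 0.18  0.04 -0.03] M [-0.52  1.44  0.04] w 0.27
```

drive_tool:
  targets:
    - [[-0.014,-0.001,0],[0.001,0,0],1]
    - [[-0.014,0.001,0],[0,0,0],1]
    - [[-0.014,0.001,0],[0,0,0],1]

```text
time: 9.6
position: [551.0, -184.9, 216.4]
tcp_rot: [-0.001, -0.139, 0.99, 0.001]
contact_force: [-3.9, -2.0, -2.4]
width: 0.271
```

```bash
python3 ss.py
```

```text
t 9.6 slot x,y,z 4.44 0.53 -16.73 Fx,Fy,Fz -4.33 -0.82 -2.43 rotdeg [ 0.14 -0.07 -0.06] M [-0.9   1.36  0.02] w 0.271
```

drive_tool:
  targets:
    - [[-0.014,0,0],[0.001,0,0],1]
    - [[-0.014,0,0],[0,0,0],1]

```text
time: 9.8
position: [554.7, -183.7, 215.4]
tcp_rot: [-0.002, -0.139, 0.99, 0.001]
contact_force: [-3.9, -2.0, -1.5]
width: 0.271
```

```bash
python3 ss.py
```

```text
t 9.8 slot x,y,z 8.04 0.56 -17.7 Fx,Fy,Fz -4.25 -0.84 -1.53 rotdeg [ 0.09 -0.21 -0.07] M [-0.72  1.45 -0.03] w 0.271
```

drive_tool:
  targets:
    - [[-0.014,-0.002,-0.006],[0.001,-0.001,0],1]
    - [[-0.014,-0.001,-0.006],[0,0,0],1]

```text
time: 10.0
position: [558.5, -182.5, 216.2]
tcp_rot: [-0.002, -0.138, 0.99, 0.001]
contact_force: [-3.8, -0.2, -2.4]
width: 0.274
```

```bash
python3 ss.py
```

```text
t 10.0 slot x,y,z 11.92 0.65 -16.85 Fx,Fy,Fz -3.66 0.87 -2.44 rotdeg [ 0.09 -0.25 -0.09] M [-0.37  1.45 -0.04] w 0.274
```

drive_tool:
  targets:
    - [[0.012,-0.002,0],[0.001,0,0],1]
    - [[0,0,-0.03],[0,0,0],1]
    - [[0,0,-0.03],[0,0,0],1]
    - [[0,0,-0.02],[0,0,0],1]

```text
time: 10.4
position: [562.7, -182.2, 231.4]
tcp_rot: [0.006, -0.139, 0.99, -0.001]
contact_force: [0.4, -0.5, -1.9]
width: 0.275
```

```bash
python3 ss.py
```

```text
t 10.4 slot x,y,z 18.31 -0.97 -1.72 Fx,Fy,Fz 0.23 -0.63 -1.86 rotdeg [-0.26  0.7  -0.01] M [ 0.09  0.02 -0.01] w 0.275
```

drive_tool:
  targets:
    - [[0.02,0,-0.03],[-0.003,0.008,0],1]
    - [[0.04,0,0],[0,0,0],1]
    - [[0.05,0,0],[0,0,0],1]
    - [[0.04,0,0],[0,0,0],1]
    - [[0,0,0],[0,0,0],1]

```text
time: 10.9
position: [540.2, -188.8, 238.0]
tcp_rot: [0.002, -0.139, 0.99, -0.0]
contact_force: [-0.6, 0.4, -2.4]
width: 0.273
```

```bash
python3 ss.py
```

```text
t 10.9 slot x,y,z -6.3 -0.66 4.86 Fx,Fy,Fz -0.48 0.59 -2.41 rotdeg [-0.05  0.22 -0.  ] M [ 0.03 -0.11  0.01] w 0.273
```

Run:
```python
from h import *
im,d=viewer.get_image("side"); np.save("pics/side4.npy",d)
cv2.imwrite("pics/c6.png",cv2.resize(im[295:340,345:395],(660,594),interpolation=cv2.INTER_CUBIC))
from prof import prof
prof("side",d)
```

```text
-14.1 5.1 -9.3
-13.4 -0.7 -9.6
-13.0 1.2 -9.3
-12.8 4.5 -9.9
-12.5 3.1 -10.8
-3.7 6.0 -19.0
-3.6 4.5 -18.1
-2.9 5.1 -17.3
-2.5 1.4 -6.5
-2.4 3.9 -16.8
-2.1 4.3 -13.9
-2.0 1.3 -12.0
-1.9 3.4 -6.4
-1.9 4.6 -12.4
-1.8 3.0 -13.2
-1.8 4.4 -15.9
-1.3 3.5 -12.1
-1.2 0.7 -7.0
-1.2 2.0 -11.3
-1.2 5.1 -11.5
-1.1 3.4 -15.7
-1.0 0.7 -8.9
-0.9 3.8 -10.9
-0.9 5.5 -10.2
-0.8 0.7 -10.8
-0.8 4.0 -9.3
-0.7 2.7 -6.9
-0.6 5.8 -8.8
-0.2 -0.2 -7.1
-0.1 -1.6 -6.3
-0.1 -0.2 -9.0
0.3 3.1 -11.3
0.5 1.9 -7.2
0.6 5.2 -7.6
1.4 4.2 -7.5
1.5 -2.1 -7.2
1.7 1.2 -7.6
1.8 -0.2 -6.8
2.3 3.2 -7.6
2.8 2.0 -7.2
3.4 5.6 -8.0
4.0 -1.9 -7.3
4.0 1.3 -7.6
4.0 2.9 -6.8
4.4 4.7 -8.2
4.5 0.1 -7.2
5.1 0.4 -9.5
6.1 2.8 -8.2
13.7 4.5 -16.3
13.8 3.1 -13.7
14.8 5.5 -14.1
14.9 3.7 -16.6
15.1 2.5 -14.2
15.1 5.5 -16.1
15.3 4.2 -13.6
15.8 3.0 -13.3
16.1 4.9 -12.8
16.5 2.1 -11.4
16.9 3.8 -12.7
17.8 4.5 -12.0
18.0 2.9 -14.7
18.0 6.2 -13.2
20.2 2.8 -14.4
21.9 5.6 -15.4
```

View pics/c6.png

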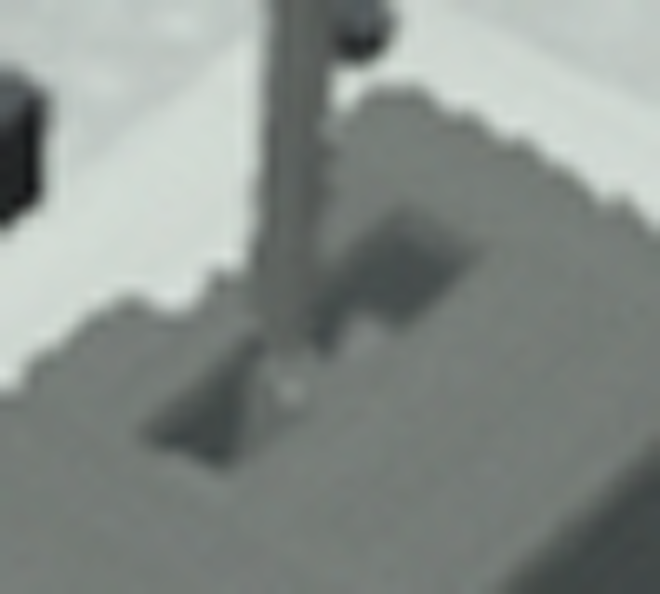

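drive_tool:
  targets:
    - [[0.005,0.004,0.02],[0,0.002,0],1]
    - [[0,0,0.03],[0,0,0],1]
    - [[0,0,0.02],[0,0,0],1]

```text
time: 11.25
position: [539.9, -188.4, 226.9]
tcp_rot: [0.001, -0.139, 0.99, -0.001]
contact_force: [0.4, -0.0, -2.8]
width: 0.272
```

```bash
python3 ss.py
```

```text
t 11.25 slot x,y,z -6.77 -0.31 -6.18 Fx,Fy,Fz 0.37 -0.15 -2.84 rotdeg [-0.09  0.1   0.  ] M [0.06 0.   0.01] w 0.272
```

drive_tool:
  targets:
    - [[0.002,0.002,0.016],[0,0.001,0],1]
    - [[0,0,0.016],[0,0,0],1]
    - [[0,0,0.016],[0,0,0],1]

```text
time: 11.55
position: [539.6, -188.1, 218.2]
tcp_rot: [-0.001, -0.139, 0.99, -0.001]
contact_force: [-0.9, -0.3, -2.6]
width: 0.266
```

```bash
python3 ss.py
```

```text
t 11.55 slot x,y,z -7.4 0.2 -14.91 Fx,Fy,Fz -0.92 -0.08 -2.58 rotdeg [-0.06 -0.08  0.02] M [ 0.08 -0.    0.02] w 0.266
```

drive_tool:
  targets:
    - [[0,0,0.012],[0,0,0],1]
    - [[0,0,0],[0,0,0],1]

```text
time: 11.75
position: [539.8, -188.0, 215.9]
tcp_rot: [-0.001, -0.139, 0.99, -0.001]
contact_force: [-0.8, 0.2, -1.5]
width: 0.271
```

```bash
python3 ss.py
```

```text
t 11.75 slot x,y,z -7.11 0.17 -17.22 Fx,Fy,Fz -0.7 0.44 -1.52 rotdeg [-0.06 -0.07  0.03] M [ 0.16 -0.08 -0.07] w 0.271
```

drive_tool:
  targets:
    - [[-0.012,0,-0.004],[0,0,0],1]
    - [[-0.012,0,-0.004],[0,0,0],1]

```text
time: 11.95
position: [542.9, -187.0, 217.0]
tcp_rot: [-0.001, -0.139, 0.99, -0.001]
contact_force: [-1.4, -1.1, -2.6]
width: 0.271
```

```bash
python3 ss.py
```

```text
t 11.95 slot x,y,z -4.13 0.32 -16.07 Fx,Fy,Fz -1.67 -0.71 -2.64 rotdeg [-0.04 -0.17  0.02] M [-0.34  0.58  0.02] w 0.271
```

drive_tool:
  targets:
    - [[-0.01,0,0],[0,0,0],1]

```text
time: 12.05
position: [543.5, -186.9, 216.9]
tcp_rot: [-0.003, -0.139, 0.99, -0.001]
contact_force: [-3.3, -2.7, -0.1]
width: 0.271
```

```bash
python3 ss.py
```

```text
t 12.05 slot x,y,z -4.02 0.35 -16.17 Fx,Fy,Fz -3.95 -1.66 -0.06 rotdeg [-0.01 -0.36  0.02] M [-0.67  1.09 -0.02] w 0.271
```

drive_tool:
  targets:
    - [[-0.01,0,0],[0,0,0],1]

```text
time: 12.15
position: [543.9, -186.8, 216.9]
tcp_rot: [-0.005, -0.139, 0.99, -0.001]
contact_force: [-3.9, -2.3, 0.6]
width: 0.27
```

```bash
python3 ss.py
```

```text
t 12.15 slot x,y,z -3.99 0.34 -16.18 Fx,Fy,Fz -4.43 -1.13 0.55 rotdeg [ 0.01 -0.54  0.02] M [-0.62  1.2  -0.02] w 0.27
```

drive_tool:
  targets:
    - [[-0.013,0,0],[0,-0.002,0],1]

```text
time: 12.25
position: [544.9, -186.6, 216.9]
tcp_rot: [-0.005, -0.139, 0.99, -0.0]
contact_force: [-3.5, -2.3, 0.8]
width: 0.272
```

```bash
python3 ss.py
```

```text
t 12.25 slot x,y,z -3.02 0.33 -16.22 Fx,Fy,Fz -3.96 -1.28 0.75 rotdeg [ 0.03 -0.54  0.01] M [-0.54  1.35  0.01] w 0.272
```

drive_tool:
  targets:
    - [[-0.013,0,0],[0,-0.002,0],1]

```text
time: 12.35
position: [546.2, -186.3, 216.9]
tcp_rot: [-0.004, -0.139, 0.99, -0.0]
contact_force: [-4.1, -1.1, 1.2]
width: 0.271
```

```bash
python3 ss.py
```

```text
t 12.35 slot x,y,z -1.5 0.32 -16.2 Fx,Fy,Fz -4.21 0.06 1.24 rotdeg [ 0.05 -0.45  0.  ] M [-0.59  1.32 -0.05] w 0.271
```

drive_tool:
  targets:
    - [[-0.013,0,0],[0,-0.002,0],1]

```text
time: 12.45
position: [547.7, -185.9, 216.8]
tcp_rot: [-0.003, -0.139, 0.99, 0.0]
contact_force: [-3.8, -1.6, -0.3]
width: 0.273
```

```bash
python3 ss.py
```

```text
t 12.45 slot x,y,z 0.38 0.37 -16.32 Fx,Fy,Fz -4.08 -0.53 -0.28 rotdeg [ 0.07 -0.33 -0.01] M [-0.64  1.34 -0.01] w 0.273
```

drive_tool:
  targets:
    - [[-0.011,0,0],[0,-0.001,0],1]

```text
time: 12.55
position: [549.0, -185.5, 216.6]
tcp_rot: [-0.002, -0.139, 0.99, 0.0]
contact_force: [-3.5, -2.3, -1.9]
width: 0.27
```

```bash
python3 ss.py
```

```text
t 12.55 slot x,y,z 1.95 0.44 -16.51 Fx,Fy,Fz -4.03 -1.19 -1.92 rotdeg [ 0.08 -0.27 -0.02] M [-0.72  1.31  0.03] w 0.27
```

drive_tool:
  targets:
    - [[-0.011,0,-0.001],[0,-0.001,0],1]

```text
time: 12.65
position: [550.4, -185.1, 216.4]
tcp_rot: [-0.002, -0.139, 0.99, 0.001]
contact_force: [-3.3, -2.7, -1.4]
width: 0.271
```

```bash
python3 ss.py
```

```text
t 12.65 slot x,y,z 3.42 0.49 -16.73 Fx,Fy,Fz -3.93 -1.72 -1.4 rotdeg [ 0.11 -0.24 -0.03] M [-0.92  1.33 -0.02] w 0.271
```

drive_tool:
  targets:
    - [[-0.011,0,-0.001],[0,-0.001,0],1]

```text
time: 12.75
position: [551.7, -184.7, 216.1]
tcp_rot: [-0.002, -0.139, 0.99, 0.001]
contact_force: [-3.3, -2.2, -2.0]
width: 0.271
```

```bash
python3 ss.py
```

```text
t 12.75 slot x,y,z 4.9 0.52 -17.01 Fx,Fy,Fz -3.77 -1.22 -1.98 rotdeg [ 0.12 -0.21 -0.04] M [-0.97  1.4  -0.  ] w 0.271
```

drive_tool:
  targets:
    - [[-0.011,0,-0.001],[0,-0.001,0],1]

```text
time: 12.85
position: [553.1, -184.2, 215.8]
tcp_rot: [-0.002, -0.139, 0.99, 0.001]
contact_force: [-4.3, -2.3, -2.7]
width: 0.273
```

```bash
python3 ss.py
```

```text
t 12.85 slot x,y,z 6.37 0.68 -17.34 Fx,Fy,Fz -4.77 -0.99 -2.69 rotdeg [ 0.15 -0.19 -0.05] M [-0.8   1.46 -0.03] w 0.273
```

drive_tool:
  targets:
    - [[-0.011,-0.003,-0.005],[0.001,-0.001,0],1]

```text
time: 12.95
position: [553.7, -184.1, 215.8]
tcp_rot: [-0.003, -0.139, 0.99, 0.001]
contact_force: [-6.3, -1.7, -1.6]
width: 0.273
```

```bash
python3 ss.py
```

```text
t 12.95 slot x,y,z 6.77 0.63 -17.32 Fx,Fy,Fz -6.56 0.11 -1.61 rotdeg [ 0.16 -0.3  -0.07] M [-0.72  2.33  0.06] w 0.273
```

drive_tool:
  targets:
    - [[-0.011,-0.003,-0.005],[0.001,-0.001,0],1]

```text
time: 13.05
position: [554.1, -184.0, 215.7]
tcp_rot: [-0.004, -0.138, 0.99, 0.001]
contact_force: [-5.6, -2.1, -1.5]
width: 0.273
```

```bash
python3 ss.py
```

```text
t 13.05 slot x,y,z 6.78 0.69 -17.35 Fx,Fy,Fz -6.0 -0.51 -1.49 rotdeg [ 0.17 -0.46 -0.09] M [-0.77  2.28  0.01] w 0.273
```

drive_tool:
  targets:
    - [[-0.011,-0.002,-0.005],[0.001,-0.001,0],1]

```text
time: 13.15
position: [554.4, -183.8, 215.8]
tcp_rot: [-0.005, -0.138, 0.99, 0.001]
contact_force: [-6.2, -2.2, -2.4]
width: 0.273
```

```bash
python3 ss.py
```

```text
t 13.15 slot x,y,z 6.76 0.73 -17.33 Fx,Fy,Fz -6.62 -0.43 -2.36 rotdeg [ 0.16 -0.61 -0.11] M [-0.96  2.1   0.02] w 0.273
```

drive_tool:
  targets:
    - [[-0.011,-0.002,-0.004],[0,-0.001,0],1]

```text
time: 13.25
position: [554.8, -183.8, 215.8]
tcp_rot: [-0.007, -0.138, 0.99, 0.001]
contact_force: [-5.3, -3.5, -0.7]
width: 0.272
```

```bash
python3 ss.py
```

```text
t 13.25 slot x,y,z 6.79 0.83 -17.33 Fx,Fy,Fz -6.02 -1.94 -0.65 rotdeg [ 0.23 -0.76 -0.12] M [-1.23  2.16  0.02] w 0.272
```

drive_tool:
  targets:
    - [[-0.012,-0.004,-0.004],[0.002,-0.006,0],1]

```text
time: 13.35
position: [554.7, -183.9, 215.6]
tcp_rot: [-0.005, -0.138, 0.99, 0.001]
contact_force: [-8.6, -2.0, 0.7]
width: 0.272
```

```bash
python3 ss.py
```

```text
t 13.35 slot x,y,z 6.99 0.58 -17.46 Fx,Fy,Fz -8.84 0.49 0.74 rotdeg [ 0.18 -0.6  -0.14] M [-0.63  3.19 -0.04] w 0.272
```

drive_tool:
  targets:
    - [[-0.014,-0.004,-0.004],[0.002,-0.008,0],1]

```text
time: 13.45
position: [554.1, -184.0, 215.5]
tcp_rot: [-0.003, -0.138, 0.99, 0.001]
contact_force: [-9.9, -1.8, 2.9]
width: 0.271
```

```bash
python3 ss.py
```

```text
t 13.45 slot x,y,z 7.03 0.57 -17.6 Fx,Fy,Fz -10.05 1.03 2.91 rotdeg [ 0.15 -0.36 -0.16] M [-0.81  3.58  0.03] w 0.271
```

drive_tool:
  targets:
    - [[-0.016,-0.003,-0.006],[0.001,-0.008,0],1]

```text
time: 13.55
position: [553.6, -184.1, 215.6]
tcp_rot: [-0.001, -0.138, 0.99, 0.002]
contact_force: [-8.8, -5.0, 0.0]
width: 0.274
```

```bash
python3 ss.py
```

```text
t 13.55 slot x,y,z 7.04 0.76 -17.53 Fx,Fy,Fz -9.87 -2.38 0.05 rotdeg [ 0.2  -0.13 -0.17] M [-1.49  3.32 -0.01] w 0.274
```

drive_tool:
  targets:
    - [[0.014,0,0],[0.001,0,0],1]

```text
time: 13.65
position: [552.3, -184.5, 215.7]
tcp_rot: [0.0, -0.138, 0.99, 0.001]
contact_force: [0.7, -0.3, -2.5]
width: 0.268
```

```bash
python3 ss.py
```

```text
t 13.65 slot x,y,z 6.03 0.49 -17.39 Fx,Fy,Fz 0.6 -0.52 -2.51 rotdeg [ 0.09  0.02 -0.19] M [ 0.06 -0.09  0.03] w 0.268
```

drive_tool:
  targets:
    - [[0.01,0,0],[0,0,0],1]

```text
time: 13.75
position: [551.9, -184.5, 216.0]
tcp_rot: [0.002, -0.138, 0.99, 0.001]
contact_force: [-0.8, -0.4, -1.7]
width: 0.272
```

```bash
python3 ss.py
```

```text
t 13.75 slot x,y,z 6.24 0.49 -17.06 Fx,Fy,Fz -0.83 -0.15 -1.67 rotdeg [ 0.06  0.24 -0.18] M [-0.03  0.27 -0.01] w 0.272
```

drive_tool:
  targets:
    - [[0.01,0,-0.02],[0,0.002,0.002],1]
    - [[0.003,0,-0.03],[0,0,0],1]

```text
time: 13.95
position: [552.5, -184.3, 224.4]
tcp_rot: [0.004, -0.136, 0.991, 0.0]
contact_force: [-0.2, 0.7, -1.6]
width: 0.269
```

```bash
python3 ss.py
```

```text
t 13.95 slot x,y,z 7.32 0.38 -8.69 Fx,Fy,Fz 0.04 0.74 -1.56 rotdeg [-0.02  0.44 -0.34] M [ 0.09 -0.07  0.03] w 0.269
```

drive_tool:
  targets:
    - [[0,0,-0.03],[0,0,0],1]
    - [[0,0,-0.03],[0,0,0],1]

```text
time: 14.15
position: [554.1, -183.8, 235.1]
tcp_rot: [0.006, -0.137, 0.991, 0.0]
contact_force: [-1.3, 0.4, -1.7]
width: 0.276
```

```bash
python3 ss.py
```

```text
t 14.15 slot x,y,z 9.61 0.16 2.04 Fx,Fy,Fz -1.12 0.71 -1.69 rotdeg [-0.09  0.69 -0.29] M [0.08 0.02 0.01] w 0.276
```

drive_tool:
  targets:
    - [[0,0,-0.08],[0,0.007,-0.003],1]
    - [[0,0,-0.09],[0,0,0],1]
    - [[0,0,0],[0,0,0],1]

```text
time: 14.45
position: [555.5, -183.6, 263.6]
tcp_rot: [0.003, -0.139, 0.99, -0.001]
contact_force: [0.5, 0.7, -1.7]
width: 0.273
```

```bash
python3 plan.py 518.2 190.2 262 -167.85 9
```

```text
t 14.45 p [ 555.5  -183.65  263.64] xaxis yaw -163.98 tilt 0.37 F [ 0.47  0.67 -1.72] M [-0.041 -0.087  0.011] w 0.2732
err mm [-37.3  373.85  -1.64] rot deg [-0.18  0.32  3.87]
[-0.0499, 0.2738, 0.0006] [-0.0002, 0.0004, 0.0048]
[-0.0478, 0.2742, 0.0006] [-0.0002, 0.0004, 0.0048]
[-0.0458, 0.2745, 0.0007] [-0.0002, 0.0004, 0.0048]
[-0.0437, 0.2748, 0.0008] [-0.0002, 0.0004, 0.0048]
[-0.0416, 0.2752, 0.0008] [-0.0002, 0.0004, 0.0048]
[-0.0396, 0.2755, 0.0009] [-0.0002, 0.0004, 0.0048]
[-0.0375, 0.2758, 0.001] [-0.0002, 0.0004, 0.0048]
[-0.0354, 0.276, 0.0011] [-0.0002, 0.0004, 0.0048]
[-0.0333, 0.2763, 0.0011] [-0.0002, 0.0004, 0.0048]
```

drive_tool:
  targets:
    - [[-0.025,0.137,-0.01],[0,0,0.004],1]
    - [[-0.048,0.27,-0.015],[0,0,0.004],1]
    - [[-0.046,0.27,-0.015],[0,0,0.004],1]
    - [[-0.044,0.27,-0.015],[0,0,0.004],1]
    - [[-0.042,0.27,-0.015],[0,0,0.005],1]
    - [[-0.04,0.27,-0.015],[0,0,0.005],1]
    - [[-0.038,0.27,-0.015],[0,0,0.005],1]
    - [[-0.036,0.27,-0.01],[0,0,0.005],1]
    - [[-0.03,0.2,-0.01],[0,0,0.005],1]
    - [[-0.01,0.08,-0.01],[0,0,0],1]
    - [[0,0,0],[0,0,0],1]
    - [[0,0,0],[0,0,0],1]

```text
time: 15.65
position: [521.6, 178.3, 279.7]
tcp_rot: [0.004, -0.104, 0.995, 0.001]
contact_force: [0.2, -0.6, -2.3]
width: 0.269
```

```bash
python3 plan.py 518.0 190.2 225 -167.85 2
python3 - <<'E'
from h import *
from prof import prof
im,d=viewer.get_image("top"); np.save("pics/top5.npy",d); cv2.imwrite("pics/c7.png",cv2.resize(im[240:340,330:480],(780,520),interpolation=cv2.INTER_CUBIC))
prof("top",d)
E
```

```text
t 15.65 p [521.57 178.33 279.74] xaxis yaw -168.04 tilt 0.49 F [ 0.23 -0.58 -2.29] M [ 0.028  0.038 -0.011] w 0.2693
err mm [ -3.57  11.87 -54.74] rot deg [ 0.01  0.49 -0.19]
[0.005, 0.0412, 0.1824] [0.0, 0.0027, -0.0011]
[0.0042, 0.0412, 0.1825] [0.0, 0.0027, -0.0011]
-22.2 -3.8 -17.6
-22.2 1.7 -16.4
-21.6 -1.7 -15.4
-21.5 -6.8 -14.7
-21.1 -5.6 -16.2
-21.1 -0.2 -15.3
-20.6 -3.9 -15.8
-20.6 1.7 -14.1
-20.1 -2.2 -15.0
-19.5 -0.0 -12.4
-19.4 -5.2 -12.1
-19.0 1.3 -13.5
-18.9 -3.8 -12.7
-18.5 -2.5 -13.8
-18.0 -0.7 -12.9
-17.9 -6.1 -13.7
-17.4 -4.6 -14.0
-17.4 1.4 -10.6
-17.0 1.8 -15.6
-16.9 -2.6 -11.7
-16.3 -6.4 -12.4
-16.3 -0.4 -9.0
-16.0 -5.7 -16.0
-16.0 -0.1 -14.6
-15.5 1.5 -14.3
-15.4 -3.8 -14.9
-15.0 -2.5 -16.0
-14.5 -1.2 -17.1
-14.4 -6.3 -16.4
-14.0 0.2 -17.9
-13.9 -4.6 -15.7
-13.4 -3.2 -16.6
-13.0 -2.2 -18.9
-12.5 -6.2 -20.2
-12.5 -0.9 -20.0
-12.0 -4.6 -20.3
-12.0 1.0 -18.6
-11.5 -3.3 -21.2
-11.0 -1.8 -21.9
-10.9 -7.0 -21.5
-10.5 0.0 -20.6
-10.4 -5.6 -22.1
-9.9 -4.0 -22.1
-9.4 -2.0 -20.3
-8.9 -6.0 -21.3
-8.9 -0.2 -19.1
-8.3 -4.1 -20.1
-7.8 -2.2 -18.4
-7.3 -6.1 -19.6
-7.3 -1.0 -20.
[... 835 characters left out ...]
3.0 -18.1
9.8 -6.2 -16.0
9.8 -1.2 -17.1
10.3 -3.7 -12.1
10.3 1.6 -11.7
10.8 -2.7 -14.6
11.3 -1.1 -14.3
11.4 -5.5 -10.6
11.8 1.4 -10.2
11.9 -4.1 -11.2
12.3 2.5 -12.2
12.4 -2.4 -10.7
12.9 -6.6 -12.8
12.9 -0.9 -11.2
13.4 -4.8 -11.8
13.4 0.4 -12.0
13.9 -2.9 -10.6
13.9 2.1 -11.6
14.4 -1.6 -11.8
14.5 -6.9 -12.0
14.9 0.3 -10.1
15.0 -5.6 -13.1
15.4 1.7 -10.8
15.5 -3.7 -11.5
15.9 -5.7 -4.6
16.0 -2.2 -11.8
16.5 -6.0 -12.2
16.5 -1.1 -13.7
17.0 -7.9 -4.8
17.0 -4.6 -12.8
17.0 1.1 -11.0
17.5 2.4 -12.0
17.6 -3.6 -15.6
18.0 -1.1 -11.3
18.1 -7.0 -14.4
18.6 -5.1 -12.9
18.6 -0.1 -13.8
19.3 -6.8 -27.0
19.3 -1.5 -27.3
19.8 -5.0 -26.3
20.4 -3.9 -28.2
20.9 -2.5 -29.2
21.4 -5.2 -24.4
21.9 -3.6 -24.6
22.4 -2.2 -25.4
```

View pics/c7.png

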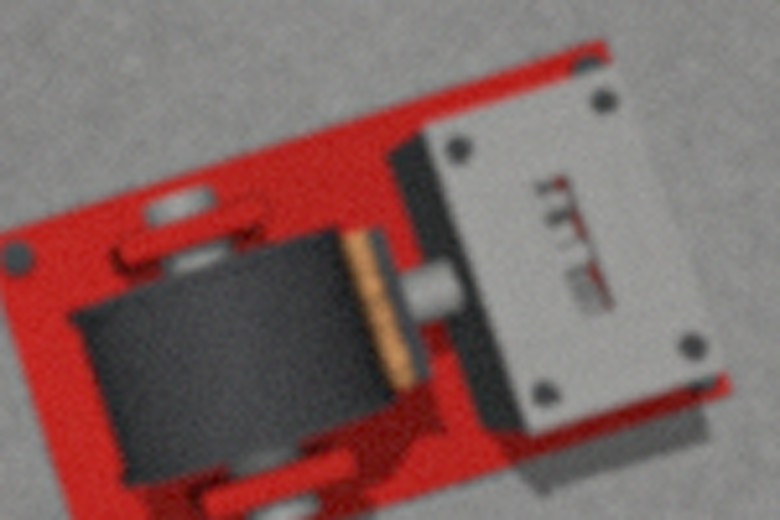

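drive_tool:
  targets:
    - [[0.007,0.07,0.15],[0,0.005,0.002],1]
    - [[0,0,0.15],[0,0,0],1]
    - [[0,0,0],[0,0,0],1]

```text
time: 16.0
position: [519.4, 184.5, 234.4]
tcp_rot: [0.001, -0.099, 0.995, 0.0]
contact_force: [-0.6, 0.4, -1.7]
width: 0.273
```

```bash
python3 plan.py 518.2 190.2 215 -167.85 1
```

```text
t 16.0 p [519.43 184.47 234.39] xaxis yaw -168.59 tilt 0.13 F [-0.57  0.41 -1.72] M [0.009 0.123 0.027] w 0.2727
err mm [ -1.23   5.73 -19.39] rot deg [ 0.03  0.12 -0.74]
[0.0008, 0.039, 0.1293] [0.0003, 0.0014, -0.0082]
```

drive_tool:
  targets:
    - [[0.001,0.039,0.05],[0,0.001,-0.008],1]
    - [[0,0,0.05],[0,0,0],1]
    - [[0,0,0],[0,0,0],1]

```text
time: 16.3
position: [519.4, 188.8, 220.3]
tcp_rot: [0.002, -0.105, 0.994, 0.001]
contact_force: [-0.5, -0.4, -1.7]
width: 0.272
```

```bash
python3 plan.py 518.2 190.2 210 -167.85 1
```

```text
t 16.3 p [519.39 188.77 220.28] xaxis yaw -167.97 tilt 0.18 F [-0.48 -0.36 -1.74] M [ 0.045  0.045 -0.011] w 0.272
err mm [ -1.19   1.43 -10.28] rot deg [ 0.04  0.18 -0.12]
[0.006, 0.0109, 0.0685] [0.0005, 0.002, -0.0013]
```

drive_tool:
  targets:
    - [[0.007,0.011,0.03],[0,0.002,-0.001],1]
    - [[0,0,0],[0,0,0],1]

```text
time: 16.5
position: [518.4, 190.2, 216.3]
tcp_rot: [0.001, -0.106, 0.994, 0.001]
contact_force: [-0.5, -0.3, -2.1]
width: 0.272
```

```bash
python3 plan.py 518.2 190.2 208 -167.85 1
python3 - <<'E'
from h import *
from plan import *
s,p,r=pose(); tip=p+r.apply([0,0,139.1])
im,d=viewer.get_image("side")
o=np.array([195,150]); k=8
c=cv2.resize(im[150:250,195:270],None,fx=k,fy=k,interpolation=cv2.INTER_CUBIC)[:600]
for q in (tip,[518,190.2,64],p+r.apply([0,0,80])): print(((np.array(w2px("side",q))-o)*k).round(1))
cv2.imwrite("pics/c8.png",cv2.resize(im[170:245,200:265],(520,600),interpolation=cv2.INTER_CUBIC))
for q in (tip,[518,190.2,64],p+r.apply([0,0,80])): print("c8",((np.array(w2px("side",q))-[200,170])*8).round(1))
E
```

```text
t 16.5 p [518.41 190.21 216.34] xaxis yaw -167.89 tilt 0.1 F [-0.47 -0.3  -2.05] M [ 0.046 -0.017  0.01 ] w 0.2721
err mm [-0.21 -0.01 -8.34] rot deg [ 0.07  0.08 -0.04]
[0.0015, 0.0001, 0.0556] [0.0008, 0.0009, -0.0004]
[273.6 509.2]
[277.6 560.4]
[245.5 275. ]
c8 [233.6 349.2]
c8 [237.6 400.4]
c8 [205.5 115. ]
```

View pics/c8.png

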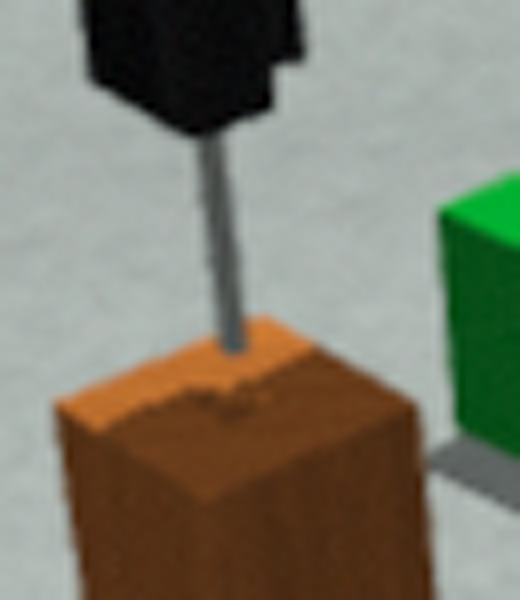

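drive_tool:
  targets:
    - [[0.001,0,0.04],[0,0,0],1]
    - [[0,0,0.02],[0,0,0],1]
    - [[0,0,0.02],[0,0,0],1]

```text
time: 16.85
position: [519.2, 190.8, 205.3]
tcp_rot: [0.003, -0.106, 0.994, 0.001]
contact_force: [-0.6, -0.7, -2.6]
width: 0.272
```

```bash
python3 plan.py 518.2 190.2 195 -167.85 1
```

```text
t 16.85 p [519.2  190.79 205.25] xaxis yaw -167.85 tilt 0.33 F [-0.65 -0.73 -2.6 ] M [ 0.059 -0.056  0.02 ] w 0.2717
err mm [ -1.    -0.59 -10.25] rot deg [0.13 0.31 0.01]
[0.0077, -0.0026, 0.0683] [0.0014, 0.0034, 0.0001]
```

drive_tool:
  targets:
    - [[0,0,0.02],[0,0,0],1]
    - [[0,0,0.02],[0,0,0],1]

```text
time: 17.05
position: [519.6, 190.9, 201.6]
tcp_rot: [0.003, -0.107, 0.994, 0.001]
contact_force: [-3.7, -1.0, 5.9]
width: 0.269
```

```bash
python3 plan.py 518.2 190.2 143.1 -167.85 1
```

```text
t 17.05 p [519.58 190.9  201.61] xaxis yaw -167.75 tilt 0.35 F [-3.68 -0.97  5.91] M [-0.583  2.223  0.015] w 0.2688
err mm [ -1.38  -0.7  -58.51] rot deg [0.05 0.35 0.1 ]
[0.0123, -0.0029, 0.39] [0.0005, 0.0039, 0.0011]
```

drive_tool:
  targets:
    - [[0.011,-0.003,-0.013],[0.001,0.004,0.001],1]
    - [[0.003,0,0],[0,0,0],1]

```text
time: 17.25
position: [517.6, 190.1, 203.9]
tcp_rot: [0.0, -0.106, 0.994, -0.0]
contact_force: [-0.1, 0.1, -2.5]
width: 0.273
```

```bash
python3 plan.py 518.2 190.2 143.1 -167.85 1
```

```text
t 17.25 p [517.55 190.1  203.87] xaxis yaw -167.84 tilt 0.03 F [-0.12  0.12 -2.47] M [ 0.046 -0.053  0.022] w 0.2726
err mm [  0.65   0.1  -60.77] rot deg [-0.03  0.01  0.01]
[-0.0043, -0.0, 0.4052] [-0.0003, 0.0001, 0.0001]
```

drive_tool:
  targets:
    - [[-0.003,0,0.02],[0,0,0],1]
    - [[0.002,0,0.02],[0,0.001,0],1]

```text
time: 17.45
position: [517.8, 190.2, 197.5]
tcp_rot: [-0.0, -0.106, 0.994, -0.0]
contact_force: [0.7, -0.3, -2.4]
width: 0.277
```

```bash
python3 plan.py 518.2 190.2 143.1 -167.85 1
```

```text
t 17.45 p [517.83 190.22 197.45] xaxis yaw -167.84 tilt 0.04 F [ 0.7  -0.34 -2.38] M [ 0.073 -0.079 -0.059] w 0.2771
err mm [ 3.700e-01 -2.000e-02 -5.435e+01] rot deg [-0.   -0.04  0.01]
[-0.0027, -0.0006, 0.3624] [-0.0, -0.0005, 0.0001]
```

drive_tool:
  targets:
    - [[0.001,0,0.02],[0,0.001,0],1]
    - [[0.002,0,0.02],[0,0.001,0],1]

```text
time: 17.65
position: [517.2, 189.9, 190.2]
tcp_rot: [-0.003, -0.106, 0.994, -0.0]
contact_force: [0.0, -0.6, -1.5]
width: 0.27
```

```bash
python3 plan.py 518.2 190.2 143.1 -167.85 1
```

```text
t 17.65 p [517.19 189.95 190.2 ] xaxis yaw -167.86 tilt 0.3 F [ 0.02 -0.58 -1.46] M [ 0.055 -0.096  0.012] w 0.2698
err mm [  1.01   0.25 -47.1 ] rot deg [-0.02 -0.3  -0.01]
[-0.0086, 0.0004, 0.314] [-0.0003, -0.0033, -0.0001]
```

In the hole, tip 13 mm deep. Going down with small corrections.

drive_tool:
  targets:
    - [[-0.006,0.001,0.03],[0,-0.003,0],1]
    - [[0,0,0.04],[0,0,0],1]
    - [[0.002,0,0.04],[0,0.001,0],1]

```text
time: 17.95
position: [517.8, 190.2, 172.1]
tcp_rot: [-0.001, -0.106, 0.994, -0.0]
contact_force: [1.2, 0.3, -2.3]
width: 0.271
```

```bash
python3 plan.py 518.2 190.2 143.1 -167.85 1
```

```text
t 17.95 p [517.8  190.25 172.09] xaxis yaw -167.86 tilt 0.12 F [ 1.22  0.34 -2.33] M [ 0.064  0.009 -0.012] w 0.2708
err mm [  0.4   -0.05 -28.99] rot deg [-0.03 -0.11 -0.01]
[-0.0029, -0.0008, 0.1932] [-0.0003, -0.0013, -0.0001]
```

drive_tool:
  targets:
    - [[0.001,0,0.04],[0,0.001,0],1]
    - [[0.001,0,0.04],[0,0,0],1]
    - [[0.001,0,0.03],[0,0,0],1]

```text
time: 18.25
position: [517.0, 189.9, 153.4]
tcp_rot: [-0.002, -0.106, 0.994, -0.001]
contact_force: [0.0, -0.9, -2.2]
width: 0.273
```

```bash
python3 plan.py 518.2 190.2 143.1 -167.85 1
```

```text
t 18.25 p [517.04 189.95 153.44] xaxis yaw -167.87 tilt 0.29 F [ 0.02 -0.86 -2.23] M [ 0.087 -0.062  0.002] w 0.273
err mm [  1.16   0.25 -10.34] rot deg [-0.05 -0.28 -0.02]
[-0.0083, 0.0001, 0.0689] [-0.0006, -0.0032, -0.0002]
```

drive_tool:
  targets:
    - [[-0.007,0.001,0.02],[0,-0.003,0],1]
    - [[0,0,0.02],[0,0,0],1]
    - [[0,0,0.015],[0,0,0],1]

```text
time: 18.55
position: [518.0, 190.3, 144.0]
tcp_rot: [-0.0, -0.106, 0.994, -0.001]
contact_force: [0.8, 0.9, -2.1]
width: 0.274
```

```bash
python3 plan.py 518.2 190.2 143.1 -167.85 1
```

```text
t 18.55 p [518.05 190.31 144.  ] xaxis yaw -167.86 tilt 0.08 F [ 0.8   0.87 -2.06] M [0.063 0.002 0.048] w 0.2741
err mm [ 0.15 -0.11 -0.9 ] rot deg [-0.07 -0.02 -0.01]
[-0.0008, -0.0009, 0.006] [-0.0008, -0.0002, -0.0001]
```

drive_tool:
  targets:
    - [[0,0,0.007],[0,0,0],1]
    - [[0,0,0.005],[0,0,0],1]

```text
time: 18.75
position: [518.0, 190.3, 143.1]
tcp_rot: [-0.0, -0.106, 0.994, -0.001]
contact_force: [-3.5, -0.7, 5.1]
width: 0.272
```

```bash
python3 plan.py 518.2 190.2 143.1 -167.85 1
```

```text
t 18.75 p [518.01 190.3  143.12] xaxis yaw -167.82 tilt 0.11 F [-3.47 -0.65  5.15] M [-0.003  0.968  0.005] w 0.2719
err mm [ 0.19 -0.1  -0.02] rot deg [-0.1  -0.04  0.03]
[-0.0011, -0.0009, 0.0001] [-0.0012, -0.0004, 0.0003]
```

Seated (upward force of 5 N at exactly the grasp height). Opening the gripper.

drive_tool:
  targets:
    - [[0,0,0],[0,0,0],0.2]
    - [[0,0,0],[0,0,0],0]
    - [[0,0,0],[0,0,0],-1]
    - [[0,0,0],[0,0,0],-1]
    - [[0,0,0],[0,0,0],-1]
    - [[0,0,0],[0,0,0],-1]
    - [[0,0,0],[0,0,0],-1]

```text
time: 19.45
position: [519.5, 191.1, 144.4]
tcp_rot: [0.002, -0.106, 0.994, 0.0]
contact_force: [-1.2, -0.5, -0.7]
width: 0.823
```

```bash
python3 plan.py 518.2 190.2 143.1 -167.85 1
```

```text
t 19.45 p [519.51 191.11 144.37] xaxis yaw -167.8 tilt 0.26 F [-1.24 -0.55 -0.66] M [ 0.062 -0.037  0.041] w 0.8232
err mm [-1.31 -0.91 -1.27] rot deg [-0.01  0.26  0.05]
[0.0099, -0.0041, 0.0084] [-0.0001, 0.0029, 0.0006]
```

drive_tool:
  targets:
    - [[0.008,-0.003,-0.05],[0,0.003,0],-1]
    - [[0,0,-0.1],[0,0,0],-1]
    - [[0,0,-0.15],[0,0,0],-1]
    - [[0,0,-0.2],[0,0,0],-1]
    - [[0,-0.1,-0.2],[0,0,0],-1]
    - [[0,-0.25,-0.1],[0,0,0],-1]
    - [[0,-0.25,0],[0,0,0],-1]
    - [[0,-0.25,0],[0,0,0],-1]
    - [[0,0,0],[0,0,0],-1]
    - [[0,0,0],[0,0,0],-1]

```text
time: 20.45
position: [546.5, 61.8, 275.5]
tcp_rot: [0.002, -0.108, 0.994, -0.0]
contact_force: [0.2, 0.3, 0.3]
width: 1.0
```

Run:
```python
from fit import *
for c,bx in (("top",(185,285,245,340)),("side",(200,175,260,265))):
    im,d=viewer.get_image(c); cv2.imwrite(f"pics/{c}9.png",im)
    if c=="top":
        print("rest",planefit(c,im,d,64,bx)); print("handle",planefit(c,im,d,120,(190,298,222,325),tol=8))
a=cv2.imread("pics/side9.png"); cv2.imwrite("pics/c9.png",cv2.resize(a[120:380,130:450],(738,600)))
```

```text
rest (((494.2789306640625, 163.32691955566406), (3.1202287673950195, 16.43914794921875), 20.0501651763916), np.float64(64.07771048465725))Traceback (most recent call last):
  File "<stdin>", line 5, in <module>
  File "fit.py", line 10, in planefit
    n,l,s,_=cv2.connectedComponentsWithStats(m); k=1+np.argmax(s[1:,4]); m=(l==k).astype(np.uint8)
                                                     ~~~~~~~~~^^^^^^^^^
    return _wrapfunc(a, 'argmax', axis=axis, out=out, **kwds)
    return bound(*args, **kwds)
ValueError: attempt to get argmax of an empty sequence
```

View pics/top9.png

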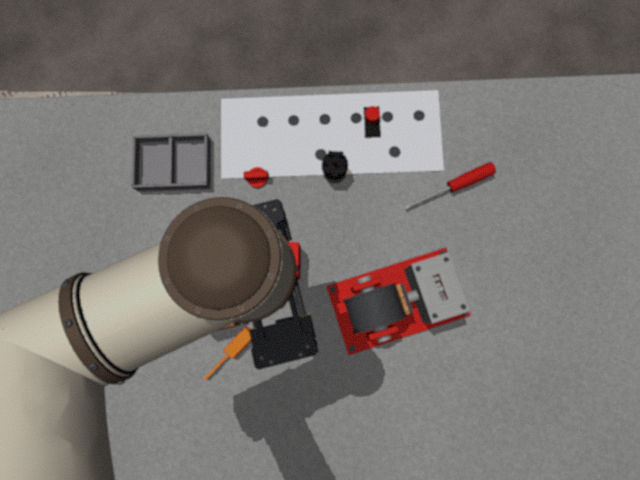

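Run:
```python
from h import *
im,d=viewer.get_image("side")
cv2.imwrite("pics/c9.png",cv2.resize(im[120:380,130:450],(738,600)))
print("pred grip-bottom/top px",w2px("side",[517.8,190.2,64]),w2px("side",[517.8,190.2,120]))
print([(np.round(q["xy"],1),round(q["conf"],2)) for q in finder.pinpoint("bar_grip","side")][:3], w2px("side",[517.8,190.2,92]))
```

```text
pred grip-bottom/top px [np.float64(229.60411821871702), np.float64(220.0794376804679)] [np.float64(226.348780723365), np.float64(192.8302835834409)]
[(array([225.9, 207.4]), 0.91), (array([213.6, 258.4]), 0.64)] [np.float64(228.00623776308984), np.float64(206.70420674782878)]
```

View pics/c9.png

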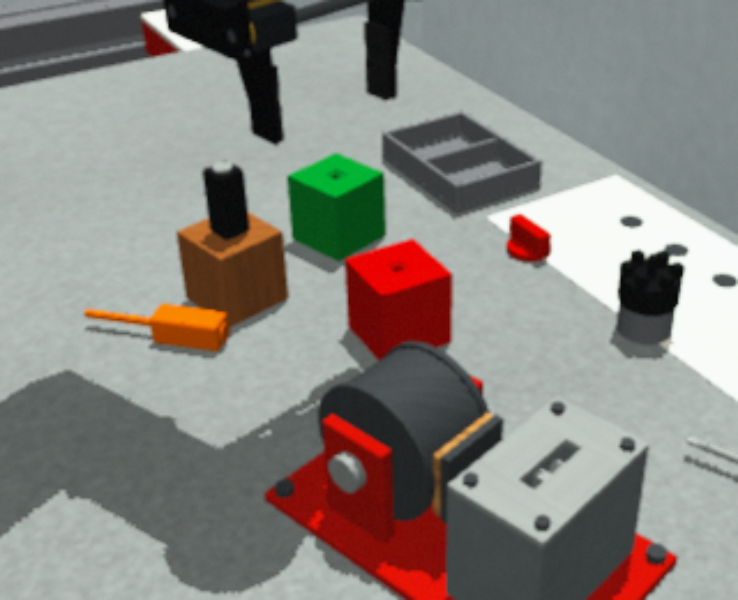

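```bash
python3 -c "
from cell import bot
print(bot.sign_off())"
```

```text
the job is handed in; nothing more can be done
None
```

The star wheel has been turned to its stop in two strokes through the slot. The bar is back in its rest, and I handed the job in at about 20.5 s of the 72 s allowed.

- **Turning:** The wheel gave a steady 4 N or so. It stopped after about 58° in all, roughly 1.95 teeth.
- **Stop:** The tip stopped moving while the force rose to about 10 N. It gave only about 0.25 mm for the last few newtons, which fits the lining. I did not push harder.
- **Check of the wheel:** Afterwards the top camera's depth reading showed the teeth where the stop position predicts, to within half a degree. So the wheel did not spring back. In both camera pictures the cork lies against the drum.
- **Bar in the rest:** It touched the rim of the hole once, at about 6 N, so I lifted it, re-centred and tried again. It then seated at the height where I first gripped it, with a 5 N push back. The side camera's last picture shows it standing upright in the brown block with the gripper clear.
- **Checks that were missing or odd:**
  - The arm hid the rest from the top camera at the end, so there is no top-view fit of the seated bar.
  - The coarse pad reading and the force on the brake were never read directly, only inferred from the teeth and the wrist force.
  - The orange look-alike bar was upright in the first pictures and lying down a second or so later. The gripper never went near it, as far as I can tell.
- **Other things:** The switch, red handle and screwdriver look unmoved in the last top picture.

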